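Load slotted weights on the spring scale to the green band

TASK

Load the spring scale: slide the U-shaped steel weights one at a time sideways under the brass cap onto the pan, each pushed gently but fully home until its slot meets the stem, and stop adding when the red pointer stands in the green band. Do not shove the stem hard or force the pan down to its bottom stop; leave a weight that is not needed where it lies, and leave the other things on the bench alone.

Things in the scene. Friction and masses are not known exactly. Their poses are not given: they have to be found in the camera images.
- scale_top (a point): Spring scale: blue housing 126 (x) x 116 (y) x 50 mm high, fixed to the bench. Point: middle of the housing's top, 50 mm over the bench. x points away from the side where weights are loaded, y to the left, z up. Above it a round sprung pan with an upright stem; weights slide in along +x. Keep clear of the white plate with the green band behind it on the left (x about 52, y 47 mm, 34 mm wide, up to 94 mm above this point).
- pan_mid (a point): Point fixed to the housing, 75 mm above its top's middle: where the pan's top would be, in the middle, at pan reading 0. The pan (54 mm across, 5 mm thick) is lower by the reading, and it stands, with its stem, anywhere up to 12 mm before or behind this point along x (exact along y), on a clamped cross-slide: this is not measured and must be felt or seen.
- cap_mid (a point): Point fixed to the housing, 51 mm above pan_mid: top of the stem's brass cap at reading 0 and cross-slide central (it shifts and sinks with the pan). Stem: steel, 10 mm thick, up the pan's middle, 46 mm from pan to cap. Cap: 26 mm across, 5 mm thick, too wide for a weight's slot. The stem's rubber bush gives about 1 mm along x per 6 N; it must not be pushed with more than 10 N.
- pan (a joint): How far the sprung pan has sunk, m: 0 top of travel, 0.050 bottom stop. Empty it rests between 0.002 and 0.017; each weight sinks it about 0.010 (245 N/m). The pointer is in the green band from 0.0285 to 0.041. Two or three weights bring it there; if it lies right on the band's upper edge, one more weight still keeps it within.
- weight_a_mid (a point): U-shaped slotted steel weight, 60 (x) x 52 (y) x 13 (z) mm, 0.25 kg, yellow stripe on its closed end, flat on the bench. Point: its middle, half-way up; x runs along the slot to the open end. Slot 20 mm wide, from x = +30 to its flat inner end at x = -5 mm: fully home, the stem touches that end, its axis at the weight's middle. Grasp: across the 52 mm.
- weight_b_mid (a point): Another U-shaped slotted steel weight, just like weight_a: 60 (x, along the slot to its open end) x 52 (y) x 13 (z) mm, about 0.25 kg; point at its middle, half-way up. The centre of mass of all three lies 3 mm from the middle towards the closed end.
- weight_c_mid (a point): Another U-shaped slotted steel weight, just like weight_a: 60 (x, along the slot to its open end) x 52 (y) x 13 (z) mm, about 0.25 kg; point at its middle, half-way up. The centre of mass of all three lies 3 mm from the middle towards the closed end.
- offcut: Bystander: red-brown sawn offcut of wood, 45 x 90 x 30 mm, lying loose; origin at the centre of its underside.
- tape: Bystander: roll of masking tape, 96 mm across and 25 mm high, lying loose; origin at the centre of its underside.
- sanding_pad: Bystander: cork sanding block, 65 x 112 x 36 mm, lying loose; origin at the centre of its underside.
Not all that is in view belongs to the job. What is shaped like the part that bears weight_a_mid but black or brown is not meant.

How it is judged:
On the way, in this order (a step that is already met when the one before it is completed fails the run):
1. a first weight is fully home on the stem (((x of stem in the frame of weight_a_mid between -0.004 and 0.0025 m and y of stem in the frame of weight_a_mid between -0.008 and 0.008 m and height (world z) of weight_a_mid above 0.07 m and angle between weight_a_mid's own z axis and vertical below 0.08 rad) or (x of stem in the frame of weight_b_mid between -0.004 and 0.0025 m and y of stem in the frame of weight_b_mid between -0.008 and 0.008 m and height (world z) of weight_b_mid above 0.07 m and angle between weight_b_mid's own z axis and vertical below 0.08 rad) or (x of stem in the frame of weight_c_mid between -0.004 and 0.0025 m and y of stem in the frame of weight_c_mid between -0.008 and 0.008 m and height (world z) of weight_c_mid above 0.07 m and angle between weight_c_mid's own z axis and vertical below 0.08 rad))), for 0.2 s.
2. a second weight is fully home as well ((((x of stem in the frame of weight_a_mid between -0.004 and 0.0025 m and y of stem in the frame of weight_a_mid between -0.008 and 0.008 m and height (world z) of weight_a_mid above 0.07 m and angle between weight_a_mid's own z axis and vertical below 0.08 rad) and (x of stem in the frame of weight_b_mid between -0.004 and 0.0025 m and y of stem in the frame of weight_b_mid between -0.008 and 0.008 m and height (world z) of weight_b_mid above 0.07 m and angle between weight_b_mid's own z axis and vertical below 0.08 rad)) or ((x of stem in the frame of weight_a_mid between -0.004 and 0.0025 m and y of stem in the frame of weight_a_mid between -0.008 and 0.008 m and height (world z) of weight_a_mid above 0.07 m and angle between weight_a_mid's own z axis and vertical below 0.08 rad) and (x of stem in the frame of weight_c_mid between -0.004 and 0.0025 m and y of stem in the frame of weight_c_mid between -0.008 and 0.008 m and height (world z) of weight_c_mid above 0.07 m and angle between weight_c_mid's own z axis and vertical below 0.08 rad)) or ((x of stem in the frame of weight_b_mid between -0.004 and 0.0025 m and y of stem in the frame of weight_b_mid between -0.008 and 0.008 m and height (world z) of weight_b_mid above 0.07 m and angle between weight_b_mid's own z axis and vertical below 0.08 rad) and (x of stem in the frame of weight_c_mid between -0.004 and 0.0025 m and y of stem in the frame of weight_c_mid between -0.008 and 0.008 m and height (world z) of weight_c_mid above 0.07 m and angle between weight_c_mid's own z axis and vertical below 0.08 rad)))), for 0.2 s.
At the end, for the whole second after the job is handed in: Pan still and sunk to between 28.5 and 41 mm (pointer in the green band); two or three weights lie flat on it, each home: stem axis within 2.5 mm of its fully-home place along the slot; an unused weight lies flat on the bench within 30 mm of its start (value of joint pan between 0.0285 and 0.041 m and velocity of joint pan between -0.01 and 0.01 m/s and (((x of stem in the frame of weight_a_mid between -0.004 and 0.0025 m and y of stem in the frame of weight_a_mid between -0.008 and 0.008 m and height (world z) of weight_a_mid above 0.07 m and angle between weight_a_mid's own z axis and vertical below 0.08 rad) and (x of stem in the frame of weight_b_mid between -0.004 and 0.0025 m and y of stem in the frame of weight_b_mid between -0.008 and 0.008 m and height (world z) of weight_b_mid above 0.07 m and angle between weight_b_mid's own z axis and vertical below 0.08 rad)) or ((x of stem in the frame of weight_a_mid between -0.004 and 0.0025 m and y of stem in the frame of weight_a_mid between -0.008 and 0.008 m and height (world z) of weight_a_mid above 0.07 m and angle between weight_a_mid's own z axis and vertical below 0.08 rad) and (x of stem in the frame of weight_c_mid between -0.004 and 0.0025 m and y of stem in the frame of weight_c_mid between -0.008 and 0.008 m and height (world z) of weight_c_mid above 0.07 m and angle between weight_c_mid's own z axis and vertical below 0.08 rad)) or ((x of stem in the frame of weight_b_mid between -0.004 and 0.0025 m and y of stem in the frame of weight_b_mid between -0.008 and 0.008 m and height (world z) of weight_b_mid above 0.07 m and angle between weight_b_mid's own z axis and vertical below 0.08 rad) and (x of stem in the frame of weight_c_mid between -0.004 and 0.0025 m and y of stem in the frame of weight_c_mid between -0.008 and 0.008 m and height (world z) of weight_c_mid above 0.07 m and angle between weight_c_mid's own z axis and vertical below 0.08 rad))) and ((x of stem in the frame of weight_a_mid between -0.004 and 0.0025 m and y of stem in the frame of weight_a_mid between -0.008 and 0.008 m and height (world z) of weight_a_mid above 0.07 m and angle between weight_a_mid's own z axis and vertical below 0.08 rad) or (height (world z) of weight_a_mid below 0.012 m and distance of weight_a_mid from where it was at the start of the episode below 0.03 m)) and ((x of stem in the frame of weight_b_mid between -0.004 and 0.0025 m and y of stem in the frame of weight_b_mid between -0.008 and 0.008 m and height (world z) of weight_b_mid above 0.07 m and angle between weight_b_mid's own z axis and vertical below 0.08 rad) or (height (world z) of weight_b_mid below 0.012 m and distance of weight_b_mid from where it was at the start of the episode below 0.03 m)) and ((x of stem in the frame of weight_c_mid between -0.004 and 0.0025 m and y of stem in the frame of weight_c_mid between -0.008 and 0.008 m and height (world z) of weight_c_mid above 0.07 m and angle between weight_c_mid's own z axis and vertical below 0.08 rad) or (height (world z) of weight_c_mid below 0.012 m and distance of weight_c_mid from where it was at the start of the episode below 0.03 m)) and linear speed of each of weight_a, weight_b, weight_c below 0.02 m/s); the robot touches nothing.
It fails at once if a weight pressed against the stem or cap with more than 10 N (contact force between any of weight_a, weight_b, weight_c and post above 10 N).
It fails at once if the robot itself pressed against the scale with more than 15 N (contact force between any of the fingers, the arm and scale above 15 N).
It fails at once if the pan forced down to its bottom stop (value of joint pan above 0.048 m).
It fails at once if two weights carried at once (((height (world z) of weight_a_mid above 0.04 m and horizontal distance between weight_a_mid and stem above 0.03 m) and (height (world z) of weight_b_mid above 0.04 m and horizontal distance between weight_b_mid and stem above 0.03 m)) or ((height (world z) of weight_a_mid above 0.04 m and horizontal distance between weight_a_mid and stem above 0.03 m) and (height (world z) of weight_c_mid above 0.04 m and horizontal distance between weight_c_mid and stem above 0.03 m)) or ((height (world z) of weight_b_mid above 0.04 m and horizontal distance between weight_b_mid and stem above 0.03 m) and (height (world z) of weight_c_mid above 0.04 m and horizontal distance between weight_c_mid and stem above 0.03 m))).
It fails at once if a bystander moved by more than 20 mm (distance of any of offcut, tape, sanding_pad from where it was at the start of the episode above 0.02 m).
It also fails if it takes over 72 s, if anything falls off the work surface, if the arm or the gripper's body presses on something with over 40 N, if the wrist force passes 120 N, or if a joint passes its speed limit or range.

ROBOT

A 7-joint arm with a two-finger parallel gripper is mounted at the origin on the work surface; the furniture and walls round the work are solid. World frame = base frame: x ahead of the robot, y to its left, z up, the work surface at z = 0. Lengths are in m, angles in rad, forces in N, time in s.
With the tool pointing down it reaches from about 0.4 to 0.85 m from the base axis. Payload 4.5 kg.
Tool frame: the origin (TCP) lies midway between the tips of the shut fingers; the grasp point (between the pads) lies 19 mm behind it; y points along the fingers, z is the direction in which the jaws open and shut, and the axes are right-handed (so a half turn about y gives the same grasp; the last joint's range is limited). The gripper opens to 88 mm and grips with 3 to 60 N. Pads are 18 mm wide; open, the fingers measure 123 mm over their backs; the gripper's body (75 mm by 187 mm) begins 45 mm behind the grasp point.
Start: joints at [1.14, 0.689, -0.195, 1.565, 0.157, 0.902, -0.215], TCP at [0.28, -0.559, 0.239] pointing down, gripper open.
Joint ranges: [-3.01, 3.01], [-0.46, 2.08], [-1.47, 1.51], [0.13, 2.56], [-1, 4.14], [0.04, 2.09], [-2.66, 2.66]. Speed limits (rad/s): [2.57, 2.57, 3.14, 3.14, 3.14, 3.14, 3.14].

INTERFACE

Orientations are given as a unit quaternion [x, y, z, w].
In Python, from plant import r, snapshot, get_calibration, job, boxes_of gives the robot as it stands. The module is installed in compiled form; this text tells all that it offers.
- The arm moves only by the shell command python3 -m handwheel 'ROWS' [OPENING] [FORCE]. ROWS is JSON, a list that holds one entry, the list of rows, each a list of 6 numbers: the shift along the tool's x, y, z as a fraction of full scale, then the turn, a rotation vector about the tool's x, y, z as a fraction of full scale. In form: [[[x, y, z, wx, wy, wz], ...]]. A call has 1 to 12 rows; each row is the pose to reach, as a shift and turn from the pose commanded when the call began, along the tool's axes at that moment, turning the shorter way round; what a row does not reach only later rows make up. Full scale, the value 1, is 100 cm for a shift and 180 degrees for a turn. A row lasts 1/12 s, in which the tool goes at most 41.7 mm and 7.16 degrees, less where a joint would pass 70% of its speed; a pose out of reach is approached as far as the arm can. A call with a number of a shift or a turn outside -1 to 1 is refused whole. A call with a gripper value outside its range is refused whole. OPENING is the opening, from -1 (shut) to 1 (fully open), set as the call begins (- or left out, the last holds). The fingers move at their own pace and stop on an object; FORCE is the grip in N (left out, the last holds). Time passes only in rows, so rows that repeat a pose let the fingers close. It gives the time, the measured TCP pose, the force and the opening at its end, in the units of the state.
- r.get_state(): the state, without advancing time (a new reading comes with each control period).
- snapshot(name): name is "scene" or "top" or "wrist"; returns the picture (480x640x3 uint8, red, green, blue); there is no depth.
- get_calibration(name): a dict with "fx", "fy", "cx", "cy" (pixels), "T" (4x4, takes a point from camera to world coordinates). Camera axes: x right, y down, z forward; pixel columns grow to the right and rows downward; lengths in m; the calibration is good to about 2 mm. The wrist camera is an equidistant fisheye: a pixel r from the principal point sees the ray r / f radians off the axis. A picture is of the moment at which its call begins: read the wrist's pose just before it. get_calibration takes no time and is no camera call; for the wrist camera it gives the pose at the moment of the call.
- job.finish_job(): hands the job in, once; it reports no verdict.
Trained networks look in the newest picture that a camera, given by its name, has taken for a name from the list of things; names that differ only in an ending like _2 or _b are one class to them, and where a whole thing is asked for, a point or a joint stands for the part that bears it (a point fixed in the world has none). Each returns a list of dicts, best first, with "confidence" (0 to 1); they miss things now and then, are a little off and sometimes report something else, mostly with a low value. They report only what shows in the picture. A call takes as long as a camera call. They do not tell look-alikes from the thing itself.
- boxes_of(thing, camera): "bbox" ([left, top, right, bottom] in pixels, round what is visible of it).
The state is a dict: "clock": time; "q": joint angles; "qd": joint speeds; "joint_torque": joint torques, N m; "tool_pos": TCP position; "eef_rot": TCP orientation; "contact_force": force on the tool from outside, world axes, zero at the start; "moment": the same for the moment, N m; "opening": opening from 0.0 (shut) to 1.0 (fully open).
Only numpy, scipy, OpenCV 4.12 (cv2) and the standard library are available. Lean on these libraries where they do the work, as an engineer would, in place of code of your own. Each camera call takes 0.05 s, during which the arm holds its last target. There are 200 camera calls.

## Working session

There is one attempt and no reset: what is moved stays moved. The work goes in short steps, Python scripts to look and compute and a shell command to move; the robot and the scene stay as the last step left them, time stands still between calls to the robot, and variables do not carry over. Pictures are saved under pics/ and viewed, about 8 in all and at most 12, crops included, and the job is handed in when it is done.

```bash
mkdir -p pics; ls; cat > h.py <<'E'
import numpy as np, cv2, json
from plant import r, snapshot, get_calibration, job, boxes_of
from scipy.spatial.transform import Rotation as R
def save(im,n): cv2.imwrite('pics/'+n,im[:,:,::-1])
def ray(c,u,v,fish=False):
    T=np.array(c['T']); x=(u-c['cx'])/c['fx']; y=(v-c['cy'])/c['fy']
    if fish:
        t=np.hypot(x,y); d=np.array([np.sin(t)*x/max(t,1e-9),np.sin(t)*y/max(t,1e-9),np.cos(t)])
    else: d=np.array([x,y,1.])
    return T[:3,3],T[:3,:3]@d
def onz(c,u,v,z,fish=False):
    o,d=ray(c,u,v,fish); return o+d*(z-o[2])/d[2]
def proj(c,p,fish=False):
    T=np.array(c['T']); q=T[:3,:3].T@(np.array(p)-T[:3,3])
    if fish:
        t=np.arctan2(np.hypot(q[0],q[1]),q[2]); h=np.hypot(q[0],q[1]); x,y=t*q[0]/h,t*q[1]/h
    else: x,y=q[0]/q[2],q[1]/q[2]
    return np.array([c['cx']+c['fx']*x,c['cy']+c['fy']*y])
E
python3 - <<'E'
from h import *
s=r.get_state(); print(s)
for n in ('scene','top','wrist'):
    im=snapshot(n); save(im,n+'0.png'); c=get_calibration(n); print(n,{k:np.round(c[k],3).tolist() for k in c})
    for t in ('scale_top','weight_a_mid','pan','offcut','tape','sanding_pad'):
        try:
            for b in boxes_of(t,n)[:6]: print(t,np.round(b['bbox']).tolist(),round(b['confidence'],2))
        except Exception as e: print(t,e)
E
```

```text
pics
{'clock': 0.0, 'q': array([ 1.13979429,  0.68996765, -0.19450737,  1.56631603,  0.15729492,
        0.90247902, -0.21512824]), 'qd': array([-0.00062158,  0.00140813,  0.00021245,  0.00046435, -0.00156539,
       -0.00036582, -0.00089532]), 'joint_torque': array([-5.39447228e-04, -5.27552927e+01, -1.26729079e+00, -1.53424501e+01,
       -5.27052570e-02,  6.58135643e-03,  1.72115138e-04]), 'tool_pos': array([ 0.27983455, -0.55816966,  0.2379275 ]), 'eef_rot': array([-0.16306067,  0.68869359, -0.68749277,  0.1626839 ]), 'contact_force': array([ 0.24290987,  0.81681271, -0.82597132]), 'moment': array([-0.05973227, -0.03692622,  0.00040846]), 'opening': 0.9965207787756009}
scene {'fx': 508.814, 'fy': 508.814, 'cx': 314.799, 'cy': 243.239, 'T': [[-0.759, -0.419, 0.499, -0.003], [-0.651, 0.502, -0.569, 0.545], [-0.012, -0.757, -0.654, 0.845], [0.0, 0.0, 0.0, 1.0]]}
scale_top [212.0, 265.0, 298.0, 354.0] 0.71
weight_a_mid [416.0, 228.0, 442.0, 247.0] 0.79
weight_a_mid [373.0, 259.0, 407.0, 283.0] 0.78
weight_a_mid [371.0, 230.0, 406.0, 252.0] 0.61
pan [220.0, 266.0, 267.0, 305.0] 0.89
p
[... 271 characters left out ...]
[0.028, -0.989, 0.145, 0.378], [-1.0, -0.029, -0.001, -0.095], [0.005, -0.145, -0.989, 1.365], [0.0, 0.0, 0.0, 1.0]]}
scale_top [204.0, 192.0, 264.0, 262.0] 0.72
weight_a_mid [351.0, 275.0, 377.0, 294.0] 0.79
weight_a_mid [383.0, 252.0, 413.0, 271.0] 0.68
weight_a_mid [418.0, 278.0, 443.0, 310.0] 0.66
pan [216.0, 202.0, 243.0, 238.0] 0.89
offcut [253.0, 289.0, 295.0, 318.0] 0.6
tape [157.0, 282.0, 199.0, 323.0] 0.85
sanding_pad [279.0, 159.0, 326.0, 192.0] 0.72
wrist {'fx': 371.648, 'fy': 371.648, 'cx': 317.199, 'cy': 241.766, 'T': [[0.449, -0.856, -0.258, 0.347], [-0.894, -0.43, -0.129, -0.525], [-0.0, 0.288, -0.957, 0.384], [0.0, 0.0, 0.0, 1.0]]}
weight_a_mid [205.0, 0.0, 273.0, 44.0] 0.65
```

```bash
python3 - <<'E'
from h import *
a=cv2.imread('pics/top0.png')[150:350,140:470]; b=cv2.imread('pics/scene0.png')[190:460,190:490]
a=cv2.resize(a,(792,480),interpolation=cv2.INTER_CUBIC); cv2.imwrite('pics/top0c.png',a)
cv2.imwrite('pics/scene0c.png',cv2.resize(b,(660,594),interpolation=cv2.INTER_CUBIC))
E
```

```text
(no output)
```

View pics/top0c.png

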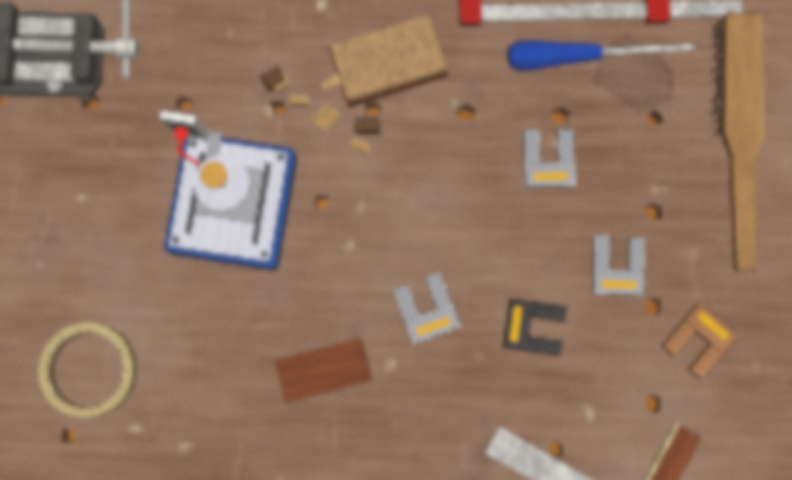

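View pics/scene0c.png

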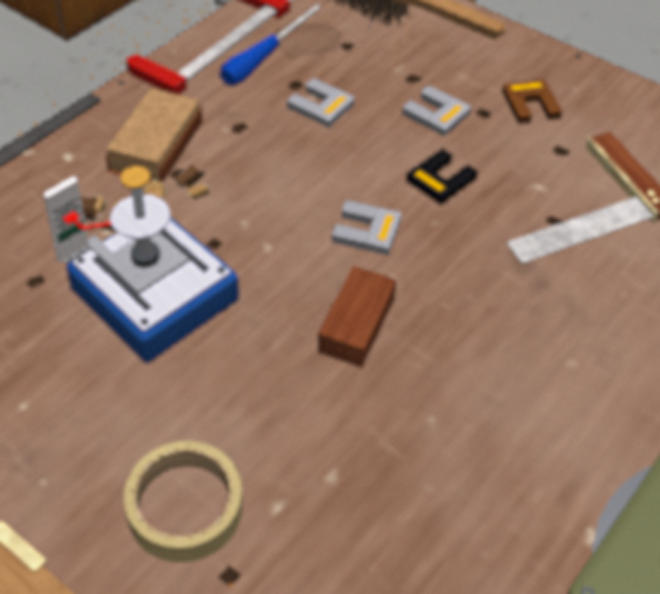

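In the top crop there are three grey weights, at full-image pixels (369,215), (398,260) and (318,278). The black one at (363,286) and the brown one at (431,292) are the look-alikes and not meant. The scale is at about (236,237), with its cap at (229,223). Next I'll fit poses.

```bash
cat > fit.py <<'E'
from h import *
from scipy.optimize import minimize
ims={n:cv2.imread(f'pics/{n}0.png') for n in('top','scene')}; cal={n:get_calibration(n) for n in ims}
def sil(c,P,shape=(480,640),ss=4):
    q=np.array([proj(c,p) for p in P]); h=cv2.convexHull((q*ss*1).astype(np.float32)).astype(np.int32)
    m=np.zeros((480*ss,640*ss),np.uint8); cv2.fillConvexPoly(m,h,255); return m
def box(x,y,t,lx,ly,z0,z1):
    c,s=np.cos(t),np.sin(t)
    return [(x+c*a-s*b,y+s*a+c*b,z) for a in(-lx/2,lx/2) for b in(-ly/2,ly/2) for z in(z0,z1)]
E
python3 - <<'E'
from fit import *
for n,px in (('top',[(369,215),(398,260),(318,278)]),):
    hsv=cv2.cvtColor(ims[n],cv2.COLOR_BGR2HSV)
    for u,v in px:
        w=hsv[v-22:v+22,u-22:u+22]
        m=((w[...,1]<60)|((w[...,0]>18)&(w[...,0]<30)&(w[...,1]>110)&(w[...,2]>150))).astype(np.uint8)
        k,l,st,_=cv2.connectedComponentsWithStats(m); i=1+np.argmax(st[1:,4]); pts=np.argwhere(l==i)[:,::-1]+[u-22,v-22]
        rc=cv2.minAreaRect(pts.astype(np.float32)); bp=cv2.boxPoints(rc)
        W=np.array([onz(cal[n],*p,0.013)[:2] for p in bp]); 
        ye=(w[...,0]>18)&(w[...,0]<30)&(w[...,1]>110)&(w[...,2]>150); yp=np.argwhere(ye).mean(0)[::-1]+[u-22,v-22]
        yw=onz(cal[n],*yp,0.013)[:2]; mid=W.mean(0)
        print('weight',mid.round(4),'sides',np.linalg.norm(W[1]-W[0]).round(4),np.linalg.norm(W[2]-W[1]).round(4),'edges deg',np.degrees(np.arctan2(*(W[1]-W[0])[::-1])).round(1),'stripe->mid dir',np.degrees(np.arctan2(*(mid-yw)[::-1])).round(1),st[i,4])
# scale: blue mask
tgt={}
for n in ims:
    hsv=cv2.cvtColor(ims[n],cv2.COLOR_BGR2HSV); m=((hsv[...,0]>100)&(hsv[...,0]<125)&(hsv[...,1]>120)).astype(np.uint8)
    l,t,rr,b={'top':(195,185,275,275),'scene':(205,255,305,360)}[n]; mm=np.zeros_like(m); mm[t:b,l:rr]=m[t:b,l:rr]
    pts=np.argwhere(mm)[:,::-1].astype(np.int32); h=cv2.convexHull(pts); o=np.zeros_like(m); cv2.fillConvexPoly(o,h,255); tgt[n]=o; print(n,mm.sum(),pts.min(0),pts.max(0))
def cost(p):
    e=0
    for n in ims:
        s=cv2.resize(sil(cal[n],box(*p,.126,.116,0,.05)),(640,480),interpolation=cv2.INTER_AREA)
        e+=np.abs(s.astype(float)-tgt[n]).sum()/255
    return e
o=onz(cal['top'],231,235,.05); best=None
for t in(-.3,-.15,0,.15):
    f=minimize(cost,[o[0],o[1],t],method='Nelder-Mead',options=dict(initial_simplex=[[o[0],o[1],t],[o[0]+.01,o[1],t],[o[0],o[1]+.01,t],[o[0],o[1],t+.1]],xatol=1e-4,fatol=.5))
    if best is None or f.fun<best.fun: best=f
p=best.x; print('scale',p.round(4),np.degrees(p[2]).round(2),best.fun,'area',tgt['top'].sum()/255,tgt['scene'].sum()/255)
# cap triangulate
os_,ds=[],[]
for n,(l,t,rr,b) in {'top':(220,212,240,232),'scene':(238,260,265,280)}.items():
    w=cv2.cvtColor(ims[n],cv2.COLOR_BGR2HSV)[t:b,l:rr]; m=(w[...,0]>12)&(w[...,0]<28)&(w[...,1]>130)&(w[...,2]>120)
    pp=np.argwhere(m)[:,::-1]+[l,t]; rc=(pp.min(0)+pp.max(0))/2; print(n,'cap px',rc,pp.mean(0),len(pp))
    a,d=ray(cal[n],*pp.mean(0)); os_.append(a); ds.append(d/np.linalg.norm(d))
A=sum(np.eye(3)-np.outer(d,d) for d in ds); bb=sum((np.eye(3)-np.outer(d,d))@a for a,d in zip(os_,ds)); X=np.linalg.solve(A,bb)
c,s=np.cos(p[2]),np.sin(p[2]); dx=X[:2]-p[:2]; print('cap',X.round(4),'in scale',(c*dx[0]+s*dx[1]).round(4),(-s*dx[0]+c*dx[1]).round(4),'reading',(0.1735-X[2]).round(4))
E
```

```text
weight [ 0.6139 -0.2368] sides 0.0558 0.0625 edges deg -84.9 stripe->mid dir 4.5 429
weight [ 0.5026 -0.3104] sides 0.0524 0.0623 edges deg -88.4 stripe->mid dir 0.3 431
weight [ 0.4536 -0.1122] sides 0.0561 0.063 edges deg -67.8 stripe->mid dir 20.7 455
top 117 [212 214] [261 260]
scene 898 [221 310] [296 353]
scale [ 0.5562  0.0889 -0.2017] -11.56 3233.894117647059 area 1111.0 2017.0
top cap px [228.5 222.5] [228.64912281 222.45614035] 57
scene cap px [253.5 270.5] [251.90070922 270.20567376] 141
cap [0.5619 0.0898 0.1618] in scale 0.0054 0.002 reading 0.0117
```

```bash
python3 - <<'E'
from fit import *
tgt={}
for n in ims:
    hsv=cv2.cvtColor(ims[n],cv2.COLOR_BGR2HSV); m=((hsv[...,0]>98)&(hsv[...,0]<130)&(hsv[...,1]>50)).astype(np.uint8)
    l,t,rr,b={'top':(195,195,275,275),'scene':(205,275,305,360)}[n]; mm=np.zeros_like(m); mm[t:b,l:rr]=m[t:b,l:rr]
    k,L,st,_=cv2.connectedComponentsWithStats(mm,connectivity=8); mm=(L==1+np.argmax(st[1:,4])).astype(np.uint8)
    pts=np.argwhere(mm)[:,::-1].astype(np.int32); h=cv2.convexHull(pts); o=np.zeros_like(mm); cv2.fillConvexPoly(o,h,255); tgt[n]=o; print(n,mm.sum(),pts.min(0),pts.max(0))
def cost(p,names=('top','scene')):
    e=0
    for n in names:
        s=cv2.resize(sil(cal[n],box(*p,.126,.116,0,.05)),(640,480),interpolation=cv2.INTER_AREA)
        e+=np.abs(s.astype(float)-tgt[n]).sum()/255
    return e
o=onz(cal['top'],231,235,.05)
for names in (('top',),('scene',),('top','scene')):
  best=None
  for t in(-.25,-.15,-.05):
    f=minimize(cost,[o[0],o[1],t],args=(names,),method='Nelder-Mead',options=dict(initial_simplex=[[o[0],o[1],t],[o[0]+.01,o[1],t],[o[0],o[1]+.01,t],[o[0],o[1],t+.1]],xatol=1e-4,fatol=.5))
    if best is None or f.fun<best.fun: best=f
  p=best.x; print(names,'scale',p.round(4),np.degrees(p[2]).round(2),best.fun,[tgt[n].sum()/255 for n in names])
E
```

```text
top 419 [209 208] [262 261]
scene 1045 [221 308] [297 353]
('top',) scale [ 0.5555  0.0903 -0.1018] -5.83 285.8078431372549 [np.float64(2356.0)]
('scene',) scale [ 0.5581  0.0874 -0.2154] -12.34 1471.035294117647 [np.float64(2241.0)]
('top', 'scene') scale [ 0.5554  0.0899 -0.1686] -9.66 1797.9725490196079 [np.float64(2356.0), np.float64(2241.0)]
```

```bash
cat >> h.py <<'E'
def goal(x,y,z,yaw,flip=None):
    """rows (fractions) from measured pose to TCP x,y,z, tool down, jaw axis at across-direction of heading yaw (deg)"""
    s=r.get_state(); p=np.array(s['tool_pos']); R0=R.from_quat(s['eef_rot']).as_matrix()
    t=np.radians(yaw); c=[]
    for sg in (1,-1):
        zt=sg*np.array([-np.sin(t),np.cos(t),0]); yt=np.array([0,0,-1.]); xt=np.cross(yt,zt)
        c.append(R.from_matrix(R0.T@np.column_stack([xt,yt,zt])).as_rotvec())
    w=min(c,key=np.linalg.norm); d=R0.T@(np.array([x,y,z])-p)
    print('row',np.round(np.r_[d,w/np.pi],4).tolist(),'dist',np.linalg.norm(d).round(3),'deg',np.degrees(np.linalg.norm(w)).round(1))
def st():
    s=r.get_state(); Rm=R.from_quat(s['eef_rot']).as_matrix(); print('t',round(s['clock'],2),'p',np.round(s['tool_pos'],4),'x',Rm[:,0].round(3),'y',Rm[:,1].round(3),'z',Rm[:,2].round(3),'F',np.round(s['contact_force'],2),'op',round(s['opening'],3),'q7',round(s['q'][6],2))
E
python3 - <<'E'
from h import *
st(); c=get_calibration('top')
for n,px,z in (('offTR',(290,291.7),.03),('offBR',(294.6,308.7),.03),('blackL',(350,281),.013),('TL',(215.8,207.5),.05),('TR',(263.3,212.5),.05),('BR',(255.4,259),.05),('BL',(209.5,253.5),.05)): print(n,onz(c,*px,z).round(4))
c=get_calibration('scene')
for px in ((221.8,311.8),(258.2,341.4),(297.7,315)): print('scene',onz(c,*px,.05).round(4))
t=np.radians(20.7); goal(.4536-.010*np.cos(t),-.1122-.010*np.sin(t),.14,20.7)
E
```

```text
t 1.05 p [ 0.2802 -0.5587  0.2387] x [-0.894 -0.448  0.   ] y [ 0. -0. -1.] z [ 0.448 -0.894  0.   ] F [ 0.09 -0.05  0.35] op 1.003 q7 -0.22
offTR [ 0.4174 -0.0465  0.03  ]
offBR [ 0.3768 -0.059   0.03  ]
blackL [ 0.4484 -0.1932  0.013 ]
TL [0.6166 0.1414 0.05  ]
TR [0.6075 0.0246 0.05  ]
BR [0.493 0.039 0.05 ]
BL [0.5031 0.1505 0.05  ]
scene [0.6105 0.1415 0.05  ]
scene [0.4977 0.1468 0.05  ]
scene [0.4841 0.0465 0.05  ]
row [-0.3452, 0.0987, -0.3224, -0.0, 0.033, 0.0] dist 0.483 deg 5.9
```

```bash
python3 -m handwheel '[[[-0.345,0.1,-0.322,0,0.033,0],[-0.345,0.1,-0.322,0,0.033,0],[-0.345,0.1,-0.322,0,0.033,0],[-0.345,0.1,-0.322,0,0.033,0],[-0.345,0.1,-0.322,0,0.033,0],[-0.345,0.1,-0.322,0,0.033,0],[-0.345,0.1,-0.322,0,0.033,0],[-0.345,0.1,-0.322,0,0.033,0],[-0.345,0.1,-0.322,0,0.033,0],[-0.345,0.1,-0.322,0,0.033,0],[-0.345,0.1,-0.322,0,0.033,0],[-0.345,0.1,-0.322,0,0.033,0]]]' 0.5 20
python3 - <<'E'
from h import *
st(); c=get_calibration('wrist'); im=snapshot('wrist'); save(im,'w1.png'); print(c['fx'],np.round(c['T'],4).tolist())
import json; json.dump({k:np.array(c[k]).tolist() for k in c},open('w1.json','w'))
for t in ('weight_a_mid','scale_top','pan'): print(t,[(np.round(b['bbox']).tolist(),round(b['confidence'],2)) for b in boxes_of(t,'wrist')])
E
```

```text
clock: 2.05
tool_pos: [0.4459, -0.1112, 0.1381]
eef_rot: [-0.128, 0.696, -0.695, 0.129]
contact_force: [0.3, 0.9, -0.4]
opening: 0.75
t 2.05 p [ 0.4459 -0.1112  0.1381] x [-0.933 -0.359 -0.002] y [ 0.001  0.002 -1.   ] z [ 0.359 -0.933 -0.002] F [ 0.34  0.91 -0.39] op 0.75 q7 -1.12
371.64829954431775 [[0.3593, -0.8938, -0.2683, 0.5152], [-0.9332, -0.3448, -0.1013, -0.0843], [-0.002, 0.2867, -0.958, 0.2835], [0.0, 0.0, 0.0, 1.0]]
weight_a_mid [([399.0, 246.0, 479.0, 322.0], 0.92), ([510.0, 209.0, 580.0, 290.0], 0.85), ([498.0, 58.0, 569.0, 150.0], 0.55)]
scale_top [([26.0, 0.0, 211.0, 115.0], 0.67), ([510.0, 210.0, 580.0, 291.0], 0.32)]
pan [([27.0, 0.0, 103.0, 18.0], 0.83)]
```

View pics/w1.png

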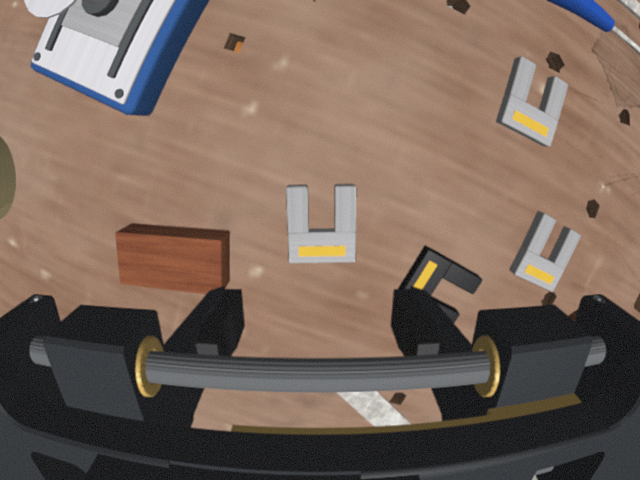

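```bash
python3 - <<'E'
from h import *
c=json.load(open('w1.json'))
for n,q in (('C',[(287,187),(355,186),(356,262),(289,263)]),('A',[(517,58),(568,86),(551,146),(499,121)]),('B',[(541,212),(580,238),(550,291),(513,271)])):
    W=np.array([onz(c,*p,.013,True)[:2] for p in q]); ax=(W[0]+W[1]-W[2]-W[3])/2; print(n,W.mean(0).round(4),'yaw',np.degrees(np.arctan2(ax[1],ax[0])).round(1),'len',np.linalg.norm(ax).round(4),np.linalg.norm(W[1]-W[0]).round(4),np.linalg.norm(W[2]-W[3]).round(4))
    if n=='C': m,y=W.mean(0),np.arctan2(ax[1],ax[0])
print('scale edge',[onz(c,*p,.05,True).round(4) for p in((32,68),(127,112))])
goal(m[0]-.012*np.cos(y),m[1]-.012*np.sin(y),.003,np.degrees(y))
E
```

```text
C [ 0.4526 -0.1115] yaw 22.3 len 0.0592 0.05 0.052
A [ 0.6116 -0.2345] yaw 3.7 len 0.056 0.0548 0.0545
B [ 0.5024 -0.3065] yaw -2.3 len 0.0565 0.0557 0.0512
scale edge [array([0.501 , 0.1455, 0.05  ]), array([0.4889, 0.0436, 0.05  ])]
row [0.0028, 0.1357, -0.0009, -0.0001, -0.0086, 0.0] dist 0.136 deg 1.6
```

```bash
python3 -m handwheel '[[[0.003,0.04,-0.001,0,-0.0086,0],[0.003,0.08,-0.001,0,-0.0086,0],[0.003,0.11,-0.001,0,-0.0086,0],[0.003,0.125,-0.001,0,-0.0086,0],[0.003,0.134,-0.001,0,-0.0086,0],[0.003,0.134,-0.001,0,-0.0086,0],[0.003,0.134,-0.001,0,-0.0086,0]]]'
python3 -m handwheel '[[[0,0,0,0,0,0],[0,0,0,0,0,0],[0,0,0,0,0,0],[0,0,0,0,0,0],[0,0,0,0,0,0],[0,0,0,0,0,0]]]' -1 15
python3 -c "
from h import *
st()"
```

```text
clock: 2.83
tool_pos: [0.4431, -0.1206, 0.0104]
eef_rot: [0.139, -0.694, 0.694, -0.132]
contact_force: [1.0, -0.2, -0.7]
opening: 0.75
clock: 3.33
tool_pos: [0.4434, -0.1188, 0.011]
eef_rot: [-0.139, 0.694, -0.694, 0.133]
contact_force: [-0.0, -2.0, -0.3]
opening: 0.583
t 3.33 p [ 0.4434 -0.1188  0.011 ] x [-0.926 -0.378  0.009] y [-0.009 -0.002 -1.   ] z [ 0.378 -0.926 -0.002] F [-0.04 -1.99 -0.26] op 0.583 q7 -1.84
```

```bash
python3 -m handwheel '[[[0,0,0,0,0,0],[0,0,0,0,0,0],[0,0.006,0,0,0,0],[0,0.006,0,0,0,0]]]' 0.4
python3 -c "
from h import *
st(); print(r.get_state()['q'].round(3),r.get_state()['qd'].round(3))"
```

```text
clock: 3.67
tool_pos: [0.4438, -0.1176, 0.0048]
eef_rot: [-0.139, 0.694, -0.693, 0.134]
contact_force: [0.4, 0.4, -0.0]
opening: 0.699
t 3.67 p [ 0.4438 -0.1176  0.0048] x [-0.926 -0.379  0.008] y [-0.008  0.    -1.   ] z [ 0.379 -0.926 -0.003] F [ 0.41  0.37 -0.01] op 0.699 q7 -2.19
[ 0.187  0.946 -0.048  2.187  1.171  0.044 -2.194] [ 0.02   0.08  -0.031 -0.003  1.882 -0.021 -1.864]
```

```bash
python3 -m handwheel '[[[0,0,0,0,0,0],[0,0,0,0,0,0],[0,0,0,0,0,0],[0,0,0,0,0,0],[0,0,0,0,0,0]]]' -1 20
python3 -c "
from h import *
st(); print(r.get_state()['q'].round(3),r.get_state()['qd'].round(3))
goal(.47,-.1,.2,15)"
```

```text
clock: 4.08
tool_pos: [0.4434, -0.1179, 0.0047]
eef_rot: [-0.14, 0.694, -0.693, 0.133]
contact_force: [0.0, 0.1, -1.6]
opening: 0.586
t 4.08 p [ 0.4434 -0.1179  0.0047] x [-0.926 -0.379  0.009] y [-0.009 -0.    -1.   ] z [ 0.379 -0.926 -0.003] F [ 0.01  0.1  -1.58] op 0.586 q7 -2.18
[ 0.187  0.946 -0.047  2.188  1.162  0.044 -2.184] [ 0.002  0.001  0.    -0.001  0.013  0.    -0.01 ]
row [-0.0296, -0.1955, -0.0071, 0.0008, 0.0402, 0.0029] dist 0.198 deg 7.3
```

```bash
python3 -m handwheel '[[[0,-0.02,0,0,0,0],[0,-0.05,0,0,0,0],[0,-0.09,0,0,0,0],[-0.01,-0.13,-0.01,0,0.01,0],[-0.03,-0.16,-0.04,0,0.04,0],[-0.06,-0.19,-0.07,0,0.08,0],[-0.09,-0.205,-0.11,0,0.12,0],[-0.12,-0.205,-0.15,0,0.159,0],[-0.13,-0.205,-0.179,0,0.159,0],[-0.13,-0.205,-0.179,0,0.159,0],[-0.13,-0.205,-0.179,0,0.159,0],[-0.13,-0.205,-0.179,0,0.159,0]]]'
python3 - <<'E'
from h import *
st(); print(r.get_state()['q'].round(2)); c=get_calibration('wrist'); im=snapshot('wrist'); save(im,'w2.png')
json.dump({k:np.array(c[k]).tolist() for k in c},open('w2.json','w'))
E
```

```text
clock: 5.08
tool_pos: [0.497, 0.0984, 0.209]
eef_rot: [-0.034, -0.706, 0.706, 0.042]
contact_force: [0.2, -0.3, -2.6]
opening: 0.584
t 5.08 p [0.497  0.0984 0.209 ] x [-0.994  0.107  0.01 ] y [-0.011 -0.    -1.   ] z [-0.107 -0.994  0.001] F [ 0.23 -0.25 -2.63] op 0.584 q7 -2.45
[ 0.05  0.63 -0.55  1.93  0.47  0.72 -2.45]
```

View pics/w2.png

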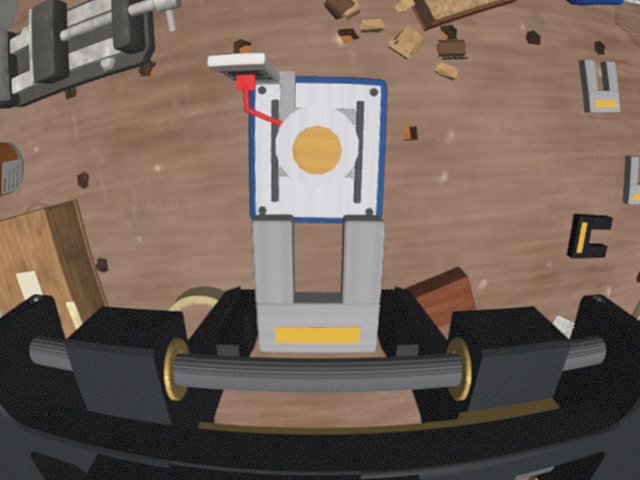

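```bash
python3 - <<'E'
from h import *
c=json.load(open('w2.json')); s=r.get_state(); p=np.array(s['tool_pos']); Rm=R.from_quat(s['eef_rot']).as_matrix()
W=np.array([onz(c,*q,.05,True)[:2] for q in((250,80),(386,79),(383,219),(253,218))]); ax=(W[0]+W[1]-W[2]-W[3])/2; ay=(W[0]+W[3]-W[1]-W[2])/2
yaw=np.arctan2(ax[1],ax[0]); m=W.mean(0); print('scale',m.round(4),np.degrees(yaw).round(1),np.degrees(np.arctan2(-ay[0],ay[1])).round(1),np.linalg.norm(ax).round(4),np.linalg.norm(ay).round(4), 'cam',np.round(np.array(c['T'])[:3,3],4))
h=np.array([np.cos(yaw),np.sin(yaw)]); l=np.array([-h[1],h[0]])
im=cv2.imread('pics/w2.png'); hsv=cv2.cvtColor(im,cv2.COLOR_BGR2HSV)[110:190,270:370]
mk=((hsv[...,0]>12)&(hsv[...,0]<28)&(hsv[...,1]>120)).astype(np.uint8); pp=np.argwhere(mk)[:,::-1]+[270,110]; e=cv2.fitEllipse(cv2.convexHull(pp.astype(np.int32))); print('cap ellipse',np.round(e[0],1),np.round(e[1],1))
for z in(.156,.160,.164,.168,.172):
    q=onz(c,*e[0],z,True); a=onz(c,e[0][0]-e[1][0]/2,e[0][1],z,True); b=onz(c,e[0][0]+e[1][0]/2,e[0][1],z,True)
    d=q[:2]-m; t=q[:2]-p[:2]; k=-Rm[:2,0]
    print(z,q.round(4),'dia',np.linalg.norm(a-b).round(4),'in scale',(d@h).round(4),(d@l).round(4),'ahead of TCP',(t@k).round(4),'left of TCP',(t@np.array([-k[1],k[0]])).round(4))
for z in (.105,.110,.115,.120): print('pan',z,onz(c,276,147,z,True).round(4),np.linalg.norm(onz(c,276,147,z,True)-onz(c,357,147,z,True)).round(4))
# held weight: top face, z = tcp-4.7+13
z=p[2]-.0047+.013
for q in((253,217),(383,217),(379,352),(257,352)):
    w=onz(c,*q,z,True)[:2]-p[:2]; print('wt corner ahead',(w@k).round(4),'left',(w@np.array([-k[1],k[0]])).round(4))
E
```

```text
scale [0.5564 0.0917] -6.1 -6.1 0.1164 0.11 cam [0.5725 0.091  0.3534]
cap ellipse [316.6 149.7] [46.9 47.5]
0.156 [0.5616 0.0922 0.156 ] dia 0.0247 in scale 0.0051 0.0011 ahead of TCP 0.0647 left of TCP 0.003
0.16 [0.5618 0.0922 0.16  ] dia 0.0242 in scale 0.0053 0.0011 ahead of TCP 0.065 left of TCP 0.003
0.164 [0.562  0.0922 0.164 ] dia 0.0237 in scale 0.0055 0.0011 ahead of TCP 0.0652 left of TCP 0.003
0.168 [0.5622 0.0922 0.168 ] dia 0.0232 in scale 0.0057 0.0011 ahead of TCP 0.0654 left of TCP 0.003
0.172 [0.5625 0.0921 0.172 ] dia 0.0227 in scale 0.006 0.0011 ahead of TCP 0.0656 left of TCP 0.003
pan 0.105 [0.5637 0.1192 0.105 ] 0.0538
pan 0.11 [0.5639 0.1186 0.11  ] 0.0527
pan 0.115 [0.564  0.1181 0.115 ] 0.0517
pan 0.12 [0.5642 0.1175 0.12  ] 0.0506
wt corner ahead 0.0428 left 0.0272
wt corner ahead 0.043 left -0.0224
wt corner ahead -0.0181 left -0.0249
wt corner ahead -0.0182 left 0.0291
```

```bash
python3 -m handwheel '[[[0,0.03,0,0,0,0],[0,0.06,0,0,0,0],[0,0.078,-0.001,0,0,0],[0,0.082,-0.001,0,0,0],[0,0.082,-0.001,0,0,0],[-0.012,0.082,-0.001,0,0,0],[-0.024,0.082,-0.001,0,0,0],[-0.034,0.082,-0.001,0,0,0],[-0.042,0.082,-0.001,0,0,0],[-0.046,0.082,-0.001,0,0,0],[-0.046,0.082,-0.001,0,0,0],[-0.046,0.082,-0.001,0,0,0]]]'
python3 - <<'E'
from h import *
st(); im=snapshot('scene'); st(); save(cv2.resize(im[220:340,190:350],(800,600),interpolation=cv2.INTER_CUBIC),'s2.png')
E
```

```text
clock: 6.13
tool_pos: [0.5427, 0.0926, 0.1271]
eef_rot: [-0.036, -0.706, 0.706, 0.043]
contact_force: [0.4, 0.6, -2.6]
opening: 0.586
t 6.13 p [0.5427 0.0926 0.1271] x [-0.994  0.112  0.009] y [-0.009 -0.001 -1.   ] z [-0.111 -0.994  0.002] F [ 0.35  0.56 -2.61] op 0.586 q7 -2.48
t 6.18 p [0.5423 0.0927 0.1269] x [-0.994  0.111  0.01 ] y [-0.01  -0.001 -1.   ] z [-0.111 -0.994  0.002] F [ 0.46 -0.28 -1.22] op 0.587 q7 -2.48
```

View pics/s2.png

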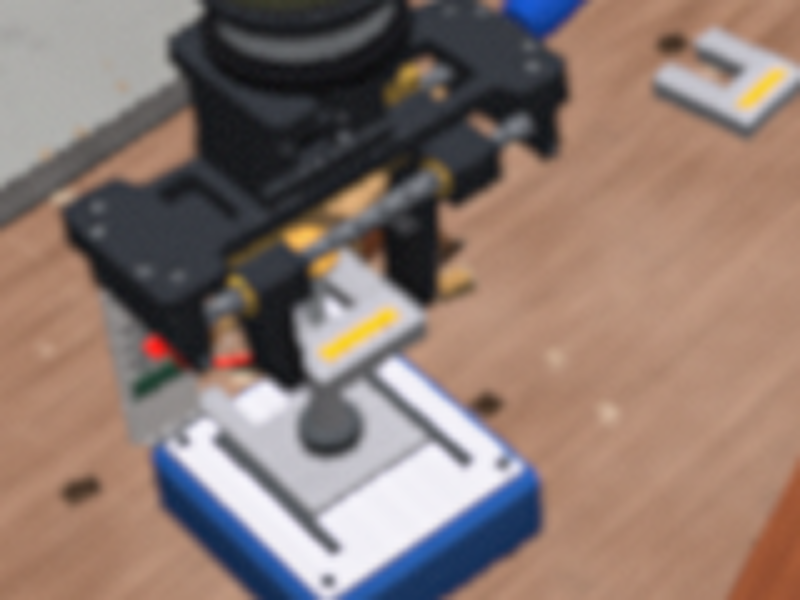

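The weight is under the cap with its slot around the stem, and the pointer is above the green band. Now I'll feel forward.

```bash
python3 -m handwheel '[[[-0.002,0,0,0,0,0],[-0.003,0,0,0,0,0],[-0.004,0,0,0,0,0],[-0.005,0,0,0,0,0],[-0.005,0,0,0,0,0],[-0.005,0,0,0,0,0]]]'; python3 -m handwheel '[[[-0.0005,0,0,0,0,0],[-0.001,0,0,0,0,0],[-0.001,0,0,0,0,0],[-0.001,0,0,0,0,0]]]'
```

```text
clock: 6.68
tool_pos: [0.5479, 0.0923, 0.1266]
eef_rot: [-0.036, -0.706, 0.706, 0.043]
contact_force: [-0.4, 0.1, -1.5]
opening: 0.587
clock: 7.02
tool_pos: [0.5489, 0.0922, 0.1266]
eef_rot: [-0.036, -0.706, 0.706, 0.043]
contact_force: [0.1, 0.1, -1.3]
opening: 0.588
```

```bash
python3 -m handwheel '[[[-0.0005,0,0,0,0,0],[-0.0005,0,0,0,0,0],[-0.0005,0,0,0,0,0]]]'; python3 -c "
from h import *
st()"
```

```text
clock: 7.27
tool_pos: [0.5494, 0.0921, 0.1267]
eef_rot: [-0.036, -0.706, 0.706, 0.043]
contact_force: [0.6, -0.7, -2.6]
opening: 0.586
t 7.27 p [0.5494 0.0921 0.1267] x [-0.994  0.111  0.009] y [-0.009 -0.001 -1.   ] z [-0.111 -0.994  0.002] F [ 0.57 -0.66 -2.56] op 0.586 q7 -2.47
```

```bash
for i in 1; do python3 -m handwheel '[[[-0.0005,0,0,0,0,0],[-0.0008,0,0,0,0,0],[-0.0008,0,0,0,0,0],[-0.0008,0,0,0,0,0]]]' | grep -E 'pos|force'; python3 -m handwheel '[[[0,0,0,0,0,0]]]'| grep force;python3 -m handwheel '[[[0,0,0,0,0,0]]]'| grep force; done
```

```text
tool_pos: [0.5502, 0.092, 0.1266]
contact_force: [0.2, 0.0, -2.4]
contact_force: [0.0, 0.4, -2.7]
contact_force: [0.4, -0.4, -2.5]
```

```bash
python3 -m handwheel '[[[-0.0005,0,0,0,0,0],[-0.0008,0,0,0,0,0],[-0.0008,0,0,0,0,0],[-0.0008,0,0,0,0,0]]]' | grep -E 'pos|force'; python3 -m handwheel '[[[0,0,0,0,0,0]]]'| grep force;python3 -m handwheel '[[[0,0,0,0,0,0]]]'| grep force
```

```text
tool_pos: [0.5506, 0.092, 0.1265]
contact_force: [-0.9, 0.7, -2.8]
contact_force: [-1.1, 0.5, -2.9]
contact_force: [-2.2, 0.5, -2.6]
```

```bash
python3 -m handwheel '[[[0,0.002,0,0,0,0],[0,0.004,0,0,0,0],[0,0.006,0,0,0,0],[0,0.007,0,0,0,0],[0,0.007,0,0,0,0],[0,0.007,0,0,0,0]]]' | grep -E 'pos|force'; python3 -m handwheel '[[[0,0,0,0,0,0]]]'| grep force;python3 -m handwheel '[[[0,0,0,0,0,0]]]'| grep force
```

```text
tool_pos: [0.5508, 0.0919, 0.1195]
contact_force: [-2.5, 0.0, -1.1]
contact_force: [-1.3, -0.5, -1.7]
contact_force: [-2.3, -0.0, -1.6]
```

```bash
python3 -m handwheel '[[[0,0.002,0,0,0,0],[0,0.004,0,0,0,0],[0,0.004,0,0,0,0],[0,0.004,0,0,0,0],[0,0.004,0,0,0,0]]]' | grep -E 'pos|force'; python3 -m handwheel '[[[0,0,0,0,0,0]]]'| grep force;python3 -m handwheel '[[[0,0,0,0,0,0]]]'| grep force
```

```text
tool_pos: [0.5508, 0.0919, 0.1156]
contact_force: [-2.0, -1.0, -1.5]
contact_force: [-2.4, 0.3, -0.9]
contact_force: [-1.9, 0.8, -0.5]
```

```bash
python3 -m handwheel '[[[0,0.002,0,0,0,0],[0,0.004,0,0,0,0],[0,0.004,0,0,0,0],[0,0.004,0,0,0,0],[0,0.004,0,0,0,0]]]' | grep -E 'pos|force'; python3 -m handwheel '[[[0,0,0,0,0,0]]]'| grep force;python3 -m handwheel '[[[0,0,0,0,0,0]]]'| grep force; python3 -m handwheel '[[[0,0,0,0,0,0],[0,0,0,0,0,0],[0,0,0,0,0,0]]]' 0.3
python3 -m handwheel '[[[0,-0.01,0,0,0,0],[0,-0.04,0,0,0,0],[0,-0.07,0,0,0,0],[0,-0.09,0,0,0,0],[0.02,-0.09,0,0,0,0],[0.05,-0.09,0,0,0,0],[0.07,-0.09,0,0,0,0],[0.07,-0.09,0,0,0,0],[0.07,-0.09,0,0,0,0]]]'
python3 - <<'E'
from h import *
c=get_calibration('wrist'); st(); im=snapshot('wrist'); save(im[0:400,150:500],'w3.png'); np.save('w3.npy',im)
json.dump({k:np.array(c[k]).tolist() for k in c},open('w3.json','w')); print(r.get_state()['q'].round(2))
im=snapshot('scene'); save(im,'s3.png')
a=cv2.resize(cv2.imread('pics/w3.png')[30:330],(0,0),fx=1.4,fy=1.4,interpolation=cv2.INTER_CUBIC); b=cv2.resize(im[250:335,200:290][:,:,::-1],(300,283),interpolation=cv2.INTER_CUBIC); o=np.zeros((420,800,3),np.uint8); o[:,:490]=a; o[:283,490:790]=b; cv2.imwrite('pics/v3.png',o)
E
```

```text
tool_pos: [0.5507, 0.0919, 0.1115]
contact_force: [-1.5, -0.7, -1.4]
contact_force: [-2.7, 0.2, -0.4]
contact_force: [-3.2, -0.4, -0.8]
clock: 10.35
tool_pos: [0.552, 0.092, 0.112]
eef_rot: [-0.037, -0.706, 0.706, 0.042]
contact_force: [0.6, -0.7, -0.1]
opening: 0.651
clock: 11.1
tool_pos: [0.4821, 0.0999, 0.2033]
eef_rot: [-0.036, -0.706, 0.706, 0.042]
contact_force: [0.6, 0.5, 0.3]
opening: 0.651
t 11.1 p [0.4821 0.0999 0.2033] x [-0.994  0.11   0.008] y [-0.008 -0.001 -1.   ] z [-0.11  -0.994  0.002] F [0.64 0.46 0.28] op 0.651 q7 -2.48
[ 0.04  0.62 -0.54  1.98  0.49  0.68 -2.48]
```

View pics/v3.png

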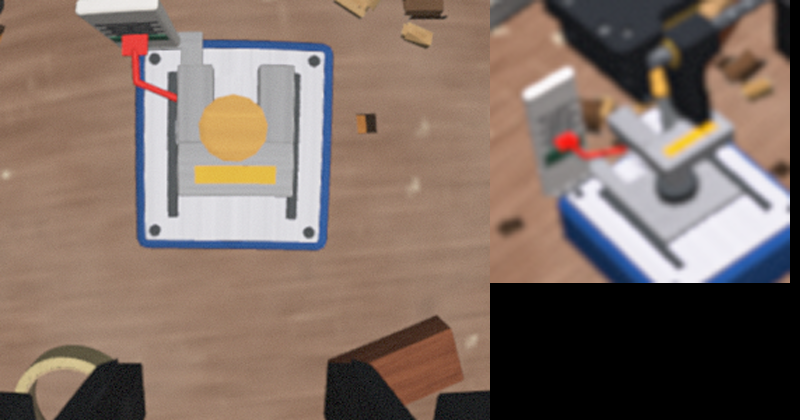

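```bash
python3 - <<'E'
from h import *
c=json.load(open('w3.json')); 
for r1 in(.016,.019,.022):
    cap=onz(c,316.4,121.4,.176-r1,True); re=onz(c,318,169.3,.138-r1,True); fr=onz(c,318,77,.138-r1,True)
    print(r1,'cap',cap.round(4),'home: rear->cap',np.linalg.norm(cap[:2]-re[:2]).round(4),'len',np.linalg.norm(fr-re).round(4))
for n in('scene0','s3'):
    im=cv2.imread(f'pics/{n}.png').astype(float); w=im[262:310,200:240]; b,g,rd=w[...,0],w[...,1],w[...,2]
    m=np.clip(rd-np.maximum(g,b)-60,0,None); m[:,24:]=0; yy,xx=np.mgrid[262:310,200:240]
    gm=np.clip(g-np.maximum(rd,b)-8,0,None)
    print(n,'red',(m*xx).sum()/m.sum(),(m*yy).sum()/m.sum(),'green',(gm*xx).sum()/gm.sum(),(gm*yy).sum()/gm.sum(),(gm>0).sum())
t=np.radians(4); goal(.6125-.011*np.cos(t),-.2355-.011*np.sin(t),.16,4)
E
```

```text
0.016 cap [0.5615 0.092  0.16  ] home: rear->cap 0.0283 len 0.0564
0.019 cap [0.5616 0.092  0.157 ] home: rear->cap 0.0287 len 0.0572
0.022 cap [0.5616 0.092  0.154 ] home: rear->cap 0.0291 len 0.0579
scene0 red 221.45885057471264 288.58022988505746 green 220.53968253968253 295.22222222222223 21
s3 red 221.6698717948718 292.04945054945057 green 218.70731707317074 296.4634146341463 11
row [-0.155, 0.0421, 0.3207, -0.0, -0.0579, 0.0022] dist 0.359 deg 10.4
```

```bash
python3 -m handwheel '[[[-0.01,0,0.04,0,-0.01,0],[-0.03,0.005,0.08,0,-0.02,0],[-0.05,0.01,0.12,0,-0.03,0],[-0.07,0.02,0.155,0,-0.04,0],[-0.09,0.03,0.19,0,-0.05,0],[-0.11,0.042,0.22,0,-0.058,0],[-0.13,0.042,0.255,0,-0.058,0],[-0.155,0.042,0.29,0,-0.058,0.002],[-0.155,0.042,0.321,0,-0.058,0.002],[-0.155,0.042,0.321,0,-0.058,0.002],[-0.155,0.042,0.321,0,-0.058,0.002]]]' 0.5
cat > look.py <<'E'
from h import *
import sys
def meas(u0=317,v0=200,hw=70):
    c=get_calibration('wrist'); im=snapshot('wrist'); cv2.imwrite('pics/'+sys.argv[1],im[:,:,::-1])
    bs=boxes_of('weight_a_mid','wrist'); bs=[b['bbox'] for b in bs]; print([np.round(b).tolist() for b in bs])
    l,t,rr,b=[int(round(v)) for v in min(bs,key=lambda b:abs((b[0]+b[2])/2-u0)+abs((b[1]+b[3])/2-v0))]
    hsv=cv2.cvtColor(im,cv2.COLOR_RGB2HSV); l,t,rr,b=l-8,max(t-8,0),rr+8,b+8; w=hsv[t:b,l:rr]
    ye=(w[...,0]>18)&(w[...,0]<32)&(w[...,1]>120)&(w[...,2]>140)
    m=((w[...,1]<45)|ye).astype(np.uint8); k,L,s,_=cv2.connectedComponentsWithStats(m); i=1+np.argmax(s[1:,4])
    pts=np.argwhere(L==i)[:,::-1]+[l,t]; W=np.array([onz(c,*p,.013,True)[:2] for p in pts])
    rc=cv2.minAreaRect((W*1000).astype(np.float32)); bp=cv2.boxPoints(rc)/1000; mid=bp.mean(0)
    yp=np.argwhere(ye)[:,::-1].mean(0)+[l,t]; yw=onz(c,*yp,.013,True)[:2]; d=mid-yw
    a=max([bp[1]-bp[0],bp[0]-bp[1],bp[2]-bp[1],bp[1]-bp[2]],key=lambda v:v@d/np.linalg.norm(v)); yaw=np.degrees(np.arctan2(a[1],a[0]))
    print('mid',mid.round(4),'yaw',yaw.round(1),'size',np.round(rc[1],1),'stripe dir',np.degrees(np.arctan2(d[1],d[0])).round(1)); return mid,yaw
if __name__=='__main__':
    st(); m,y=meas(); t=np.radians(y); goal(m[0]-.011*np.cos(t),m[1]-.011*np.sin(t),.0045,y); print(r.get_state()['q'].round(2))
E
python3 look.py w4.png
```

```text
clock: 12.12
tool_pos: [0.5999, -0.2406, 0.1584]
eef_rot: [0.024, -0.706, 0.707, -0.021]
contact_force: [-0.3, 0.8, 0.5]
opening: 0.749
t 12.12 p [ 0.5999 -0.2406  0.1584] x [-0.998 -0.064  0.003] y [-0.003 -0.002 -1.   ] z [ 0.064 -0.998  0.002] F [-0.27  0.83  0.47] op 0.749 q7 -1.69
[[356.0, 300.0, 399.0, 358.0], [257.0, 355.0, 316.0, 408.0], [412.0, 388.0, 440.0, 413.0]]
mid [ 0.5057 -0.3056] yaw 1.2 size [78.5 57.5] stripe dir 9.0
row [0.1101, 0.1549, 0.0627, 0.0003, 0.0162, 0.0008] dist 0.2 deg 2.9
[ 0.62  0.87 -0.61  1.56  0.59  0.91 -1.69]
```

```bash
python3 - <<'E'
from h import *
import look
c=get_calibration('wrist'); p=proj(c,(.6125,-.2355,.013),True); print(p)
look.boxes_of=lambda *a:[dict(bbox=[p[0]-48,p[1]-55,p[0]+48,p[1]+55])]
import sys; sys.argv=['x','w5.png']
m,y=look.meas(*p); t=np.radians(y); goal(m[0]-.011*np.cos(t),m[1]-.011*np.sin(t),.0045,y)
E
```

```text
[319.02097345 210.94214122]
[[271.0, 156.0, 367.0, 266.0]]
mid [ 0.6142 -0.2362] yaw 3.1 size [60.6 51.6] stripe dir 2.9
row [-0.0028, 0.1549, 0.0025, 0.0003, 0.0062, 0.0008] dist 0.155 deg 1.1
```

View pics/w5.png

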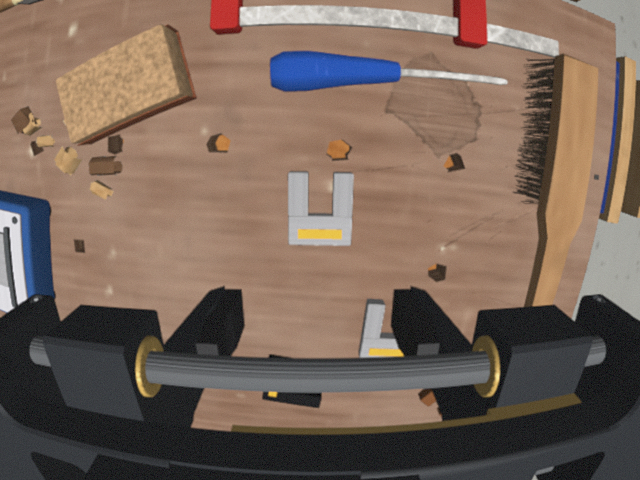

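The grey steel weight with the yellow stripe is at (320,208), and the fingers have clear space around it. Now I'll descend and grasp.

```bash
python3 -m handwheel '[[[-0.002,0.04,0.0025,0,0.006,0],[-0.003,0.08,0.0025,0,0.006,0],[-0.003,0.115,0.0025,0,0.006,0],[-0.003,0.14,0.0025,0,0.006,0],[-0.003,0.15,0.0025,0,0.006,0],[-0.003,0.154,0.0025,0,0.006,0],[-0.003,0.154,0.0025,0,0.006,0],[-0.003,0.154,0.0025,0,0.006,0]]]'
python3 -m handwheel '[[[0,0,0,0,0,0],[0,0,0,0,0,0],[0,0,0,0,0,0],[0,0,0,0,0,0],[0,0,0,0,0,0]]]' -1 20
python3 - <<'E'
from h import *
st(); s=np.array([.562,.092]); h=np.array([.994,-.110]); q=s-.065*h; goal(*q,.20,-6.2)
E
```

```text
clock: 12.93
tool_pos: [0.6044, -0.2384, 0.0071]
eef_rot: [0.019, -0.707, 0.707, -0.019]
contact_force: [0.6, 0.6, 0.8]
opening: 0.75
clock: 13.35
tool_pos: [0.604, -0.2385, 0.007]
eef_rot: [0.019, -0.707, 0.707, -0.018]
contact_force: [-1.2, 1.7, 6.9]
opening: 0.587
t 13.35 p [ 0.604  -0.2385  0.007 ] x [-0.999 -0.052  0.001] y [-0.001 -0.    -1.   ] z [ 0.052 -0.999  0.   ] F [-1.21  1.74  6.89] op 0.587 q7 -1.82
row [0.0889, -0.1931, -0.3427, -0.0002, 0.0511, 0.0002] dist 0.403 deg 9.2
```

```bash
python3 -m handwheel '[[[0,-0.02,0,0,0,0],[0,-0.05,0,0,0,0],[0,-0.09,0,0,0,0],[0,-0.13,0,0,0,0],[0.01,-0.165,-0.02,0,0,0],[0.03,-0.19,-0.05,0,0.01,0],[0.05,-0.193,-0.08,0,0.02,0],[0.07,-0.193,-0.11,0,0.03,0],[0.085,-0.193,-0.145,0,0.04,0],[0.089,-0.193,-0.185,0,0.051,0],[0.089,-0.193,-0.225,0,0.051,0],[0.089,-0.193,-0.26,0,0.051,0]]]'
python3 -c "
from h import *
st(); s=np.array([.562,.092]); h=np.array([.994,-.110]); q=s-.065*h; goal(*q,.20,-6.2)"
```

```text
clock: 14.35
tool_pos: [0.5, 0.0182, 0.199]
eef_rot: [-0.037, -0.706, 0.706, 0.039]
contact_force: [0.8, 0.8, -3.2]
opening: 0.586
t 14.35 p [0.5    0.0182 0.199 ] x [-0.994  0.107  0.003] y [-0.003 -0.001 -1.   ] z [-0.107 -0.994  0.001] F [ 0.77  0.79 -3.16] op 0.586 q7 -2.34
row [0.0112, -0.0011, -0.0802, -0.0003, 0.0002, 0.0009] dist 0.081 deg 0.2
```

```bash
python3 -m handwheel '[[[0.004,-0.001,-0.035,0,0,0],[0.011,-0.001,-0.07,0,0,0],[0.011,-0.001,-0.08,0,0,0],[0.011,-0.001,-0.08,0,0,0],[0.011,-0.001,-0.08,0,0,0]]]'
cat > al.py <<'E'
from h import *
import sys
zb=float(sys.argv[2]) # weight bottom below TCP
zc=float(sys.argv[3]) # cap top z
st(); c=get_calibration('wrist'); s=r.get_state(); im=snapshot('wrist'); save(im,sys.argv[1]); p=np.array(s['tool_pos']); Rm=R.from_quat(s['eef_rot']).as_matrix()
hsv=cv2.cvtColor(im,cv2.COLOR_RGB2HSV); k=-Rm[:2,0]; lf=np.array([-k[1],k[0]])
def mask(l,t,rr,b,lo,hi):
    w=hsv[t:b,l:rr]; m=((w[...,0]>lo)&(w[...,0]<hi)&(w[...,1]>120)&(w[...,2]>120)).astype(np.uint8)
    n,L,q,_=cv2.connectedComponentsWithStats(m); i=1+np.argmax(q[1:,4]); return (np.argwhere(L==i)[:,::-1]+[l,t]).astype(np.int32)
e=cv2.fitEllipse(cv2.convexHull(mask(250,60,390,200,10,28))); q=onz(c,*e[0],zc,True)[:2]-p[:2]; print('cap px',np.round(e[0],1),np.round(e[1],1),'ahead',(q@k).round(4),'left',(q@lf).round(4))
y=mask(230,290,410,380,18,34); lo,hi=y.min(0),y.max(0)+1; print('stripe px',lo,hi)
z=p[2]-zb+.013
a=onz(c,lo[0],(lo[1]+hi[1])/2,z,True)[:2]-p[:2]; b=onz(c,hi[0],(lo[1]+hi[1])/2,z,True)[:2]-p[:2]; print('stripe mid ahead',((a+b)/2@k).round(4),'left',((a+b)/2@lf).round(4))
E
python3 al.py w6.png 0.007 0.156
python3 - <<'E'
# same measure on w2 for reference
from h import *
c=json.load(open('w2.json')); im=cv2.imread('pics/w2.png'); hsv=cv2.cvtColor(im,cv2.COLOR_BGR2HSV); w=hsv[290:380,230:410]; m=((w[...,0]>18)&(w[...,0]<34)&(w[...,1]>120)&(w[...,2]>120)).astype(np.uint8)
n,L,q,_=cv2.connectedComponentsWithStats(m); i=1+np.argmax(q[1:,4]); y=np.argwhere(L==i)[:,::-1]+[230,290]; lo,hi=y.min(0),y.max(0)+1; print(lo,hi)
p=np.array([.497,.0984,.209]); k=np.array([.994,-.107]); lf=np.array([.107,.994]); a=[onz(c,u,(lo[1]+hi[1])/2,.209-.0047+.013,True)[:2]-p[:2] for u in(lo[0],hi[0])]; print([(v@k).round(4) for v in a],[(v@lf).round(4) for v in a])
E
```

```text
clock: 14.77
tool_pos: [0.4984, 0.0967, 0.1994]
eef_rot: [-0.037, -0.705, 0.707, 0.039]
contact_force: [-0.0, -1.2, -2.4]
opening: 0.585
t 14.77 p [0.4984 0.0967 0.1994] x [-0.994  0.107  0.003] y [-0.003 -0.002 -1.   ] z [-0.107 -0.994  0.002] F [-0.03 -1.2  -2.4 ] op 0.585 q7 -2.47
cap px [315.1 174. ] [58.2 90.8] ahead 0.0533 left 0.0015
stripe px [277 328] [359 343]
stripe mid ahead -0.0103 left 0.0001
[276 327] [360 343]
[np.float64(-0.0086), np.float64(-0.0086)] [np.float64(0.0182), np.float64(-0.0178)]
```

```bash
python3 -m handwheel '[[[0,0.03,-0.001,0,0,0],[0,0.055,-0.002,0,0,0],[0,0.068,-0.002,0,0,0],[0,0.07,-0.002,0,0,0],[0,0.07,-0.002,0,0,0],[-0.012,0.07,-0.002,0,0,0],[-0.024,0.07,-0.002,0,0,0],[-0.034,0.07,-0.002,0,0,0],[-0.042,0.07,-0.002,0,0,0],[-0.047,0.07,-0.002,0,0,0],[-0.047,0.07,-0.002,0,0,0],[-0.047,0.07,-0.002,0,0,0]]]'
python3 -m handwheel '[[[-0.001,0,0,0,0,0],[-0.002,0,0,0,0,0],[-0.003,0,0,0,0,0],[-0.003,0,0,0,0,0],[-0.003,0,0,0,0,0]]]'; python3 -m handwheel '[[[0,0,0,0,0,0]]]'| grep force
```

```text
clock: 15.82
tool_pos: [0.5453, 0.0935, 0.1296]
eef_rot: [-0.037, -0.706, 0.706, 0.039]
contact_force: [0.5, 0.5, -2.2]
opening: 0.586
clock: 16.23
tool_pos: [0.5483, 0.0936, 0.1293]
eef_rot: [-0.037, -0.706, 0.706, 0.039]
contact_force: [0.3, 0.1, -2.6]
opening: 0.586
contact_force: [-1.1, -0.4, -2.1]
```

```bash
python3 -m handwheel '[[[-0.0005,0,0,0,0,0],[-0.001,0,0,0,0,0],[-0.001,0,0,0,0,0]]]'| grep -E 'pos|force'; python3 -m handwheel '[[[0,0,0,0,0,0]]]'| grep force; python3 -m handwheel '[[[0,0,0,0,0,0]]]'| grep force
```

```text
tool_pos: [0.5495, 0.0934, 0.1293]
contact_force: [0.3, 0.9, -2.7]
contact_force: [-0.9, 0.5, -1.2]
contact_force: [-0.1, -0.2, -2.4]
```

```bash
python3 -m handwheel '[[[-0.0005,0,0,0,0,0],[-0.001,0,0,0,0,0],[-0.001,0,0,0,0,0]]]'| grep -E 'pos|force'; python3 -m handwheel '[[[0,0,0,0,0,0]]]'| grep force; python3 -m handwheel '[[[0,0,0,0,0,0]]]'| grep force
```

```text
tool_pos: [0.5505, 0.0933, 0.1293]
contact_force: [0.1, 0.1, -2.2]
contact_force: [-0.3, 0.4, -3.8]
contact_force: [0.2, 0.3, -4.1]
```

```bash
python3 -m handwheel '[[[-0.0005,0,0,0,0,0],[-0.0008,0,0,0,0,0],[-0.0008,0,0,0,0,0]]]'| grep -E 'pos|force'; python3 -m handwheel '[[[0,0,0,0,0,0]]]'| grep force; python3 -m handwheel '[[[0,0,0,0,0,0]]]'| grep force
```

```text
tool_pos: [0.5513, 0.0932, 0.1293]
contact_force: [-1.0, -0.1, -3.3]
contact_force: [-0.1, 1.1, -1.9]
contact_force: [0.6, 0.2, -2.6]
```

```bash
python3 -m handwheel '[[[-0.0005,0,0,0,0,0],[-0.0008,0,0,0,0,0],[-0.0008,0,0,0,0,0]]]'| grep -E 'pos|force'; python3 -m handwheel '[[[0,0,0,0,0,0]]]'| grep force; python3 -m handwheel '[[[0,0,0,0,0,0]]]'| grep force
```

```text
tool_pos: [0.5521, 0.0931, 0.1293]
contact_force: [-0.1, -0.3, -1.8]
contact_force: [0.3, -0.6, -2.8]
contact_force: [0.3, 0.5, -2.4]
```

```bash
python3 -m handwheel '[[[-0.0005,0,0,0,0,0],[-0.0008,0,0,0,0,0],[-0.0008,0,0,0,0,0]]]'| grep -E 'pos|force'; python3 -m handwheel '[[[0,0,0,0,0,0]]]'| grep force; python3 -m handwheel '[[[0,0,0,0,0,0]]]'| grep force
```

```text
tool_pos: [0.5525, 0.0931, 0.1292]
contact_force: [-1.0, 0.4, -2.2]
contact_force: [0.2, -0.1, -2.3]
contact_force: [-1.1, -0.4, -2.6]
```

```bash
python3 -m handwheel '[[[-0.0004,0,0,0,0,0],[-0.0006,0,0,0,0,0],[-0.0006,0,0,0,0,0]]]'| grep -E 'pos|force'; python3 -m handwheel '[[[0,0,0,0,0,0]]]'| grep force; python3 -m handwheel '[[[0,0,0,0,0,0]]]'| grep force
```

```text
tool_pos: [0.5528, 0.093, 0.1291]
contact_force: [-2.8, 0.4, -2.5]
contact_force: [-2.2, 0.9, -2.8]
contact_force: [-1.6, 0.8, -3.1]
```

```bash
python3 -m handwheel '[[[0,0.002,0,0,0,0],[0,0.004,0,0,0,0],[0,0.006,0,0,0,0],[0,0.008,0,0,0,0],[0,0.008,0,0,0,0],[0,0.008,0,0,0,0]]]' | grep -E 'pos|force'; python3 -m handwheel '[[[0,0,0,0,0,0]]]'| grep force;python3 -m handwheel '[[[0,0,0,0,0,0]]]'| grep force
python3 -m handwheel '[[[0,0.002,0,0,0,0],[0,0.004,0,0,0,0],[0,0.005,0,0,0,0],[0,0.005,0,0,0,0],[0,0.005,0,0,0,0]]]' | grep -E 'pos|force'; python3 -m handwheel '[[[0,0,0,0,0,0]]]'| grep force;python3 -m handwheel '[[[0,0,0,0,0,0]]]'| grep force
```

```text
tool_pos: [0.5531, 0.093, 0.1211]
contact_force: [-3.2, 0.6, -1.0]
contact_force: [-3.9, 1.7, -1.3]
contact_force: [-4.2, -0.1, -0.4]
tool_pos: [0.5532, 0.0929, 0.1162]
contact_force: [-3.6, 0.8, 0.6]
contact_force: [-3.9, 0.0, 0.4]
contact_force: [-4.7, 0.3, -0.1]
```

```bash
python3 -m handwheel '[[[0.0003,0,0,0,0,0],[0.0003,0,0,0,0,0],[0.0003,0,0,0,0,0]]]' 0.3 | grep -E 'pos|force|open'
python3 -m handwheel '[[[0,-0.01,0,0,0,0],[0,-0.04,0,0,0,0],[0,-0.07,0,0,0,0],[0,-0.09,0,0,0,0],[0.02,-0.09,0,0,0,0],[0.05,-0.09,0,0,0,0],[0.08,-0.09,0.04,0,0,0],[0.08,-0.09,0.08,0,0,0],[0.08,-0.09,0.12,0,0,0],[0.08,-0.09,0.15,0,0,0],[0.08,-0.09,0.15,0,0,0]]]' | grep -E 'pos|clock'
python3 - <<'E'
from h import *
c=get_calibration('wrist'); st(); im=snapshot('wrist'); save(im,'w7.png')
json.dump({k:np.array(c[k]).tolist() for k in c},open('w7.json','w'))
t=snapshot('top'); save(t,'top7.png'); im2=snapshot('scene'); save(im2,'s7.png')
a=cv2.resize(im[0:300,100:500],(480,360)); b=cv2.resize(im2[255:335,200:270],(315,360),interpolation=cv2.INTER_CUBIC)
save(np.hstack([a,b]),'v7.png')
E
```

```text
tool_pos: [0.5548, 0.0931, 0.1168]
contact_force: [0.4, 0.2, 0.2]
opening: 0.65
clock: 21.23
tool_pos: [0.4561, -0.056, 0.2069]
t 21.23 p [ 0.4561 -0.056   0.2069] x [-0.993  0.12   0.004] y [-0.005 -0.007 -1.   ] z [-0.12  -0.993  0.007] F [-0.61  0.1  -0.72] op 0.648 q7 -2.23
```

View pics/v7.png

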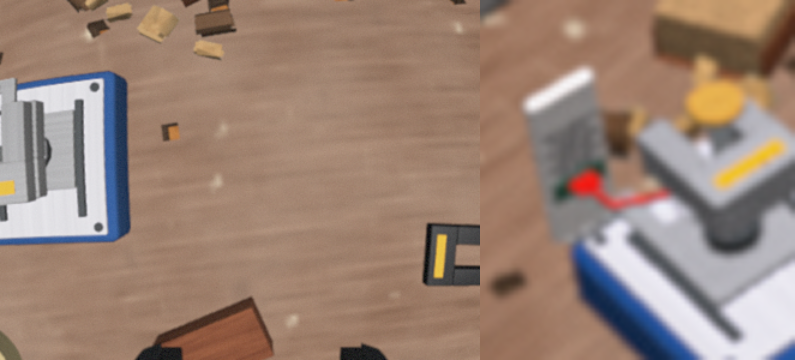

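```bash
python3 - <<'E'
from h import *
cal={n:get_calibration(n) for n in('top','scene')}
def blob(im,near,box):
    l,t,rr,b=box; f=cv2.resize(im[t:b,l:rr],None,fx=4,fy=4,interpolation=cv2.INTER_CUBIC); w=cv2.cvtColor(f,cv2.COLOR_BGR2HSV)
    m=((w[...,0]>13)&(w[...,0]<23)&(w[...,1]>125)&(w[...,2]>120)).astype(np.uint8); n,L,s,ce=cv2.connectedComponentsWithStats(m)
    out=[((ce[i]+.5)/4-.5+[l,t],s[i,4]/16,s[i,:4]/4) for i in range(1,n) if s[i,4]>150]
    return min(out,key=lambda o:np.linalg.norm(o[0]-near))
for k,(tn,sn) in {'empty':('top0','scene0'),'two':('top7','s7')}.items():
    os_,ds=[],[]
    for n,f,near,box in (('top',tn,(229,223),(215,205,245,242)),('scene',sn,(252,272),(235,258,272,295))):
        p,a,bx=blob(cv2.imread(f'pics/{f}.png'),near,box); print(k,n,p.round(2),a,bx)
        o,d=ray(cal[n],*p); os_.append(o); ds.append(d/np.linalg.norm(d))
    A=sum(np.eye(3)-np.outer(d,d) for d in ds); X=np.linalg.solve(A,sum((np.eye(3)-np.outer(d,d))@o for o,d in zip(os_,ds))); print(X.round(4),'reading mm',(173.5-X[2]*1e3).round(1))
for n in('scene0','s3','s7'):
    im=cv2.imread(f'pics/{n}.png').astype(float); w=im[262:310,200:240]; b,g,rd=w[...,0],w[...,1],w[...,2]
    m=np.clip(rd-np.maximum(g,b)-60,0,None); m[:,27:]=0; yy,xx=np.mgrid[262:310,200:240]; m[xx+0>226]=0
    print(n,'red',((m*xx).sum()/m.sum()).round(2),((m*yy).sum()/m.sum()).round(2),m.sum())
a=cv2.imread('pics/scene0.png')[262:312,205:245]; b=cv2.imread('pics/s7.png')[262:312,205:245]
cv2.imwrite('pics/v8.png',np.hstack([cv2.resize(x,(400,500),interpolation=cv2.INTER_NEAREST) for x in(a,b)]))
g=cv2.imread('pics/scene0.png').astype(int)
for u in (217,219,221,223): print(u,[(v,tuple(g[v,u])) for v in range(290,303)])
E
```

```text
empty top [228.6  222.49] 64.3125 [ 9.5 13.5  9.   9. ]
empty scene [252.64 270.65] 154.4375 [ 9.25  6.75 20.   13.5 ]
[0.5613 0.0895 0.1609] reading mm 12.6
two top [229.79 223.84] 67.0 [10.75 14.25  9.25  9.75]
two scene [252.33 276.75] 136.1875 [ 9.75 11.25 19.5  14.75]
[0.5619 0.0901 0.1441] reading mm 29.4
scene0 red 222.42 288.89 3107.0
s3 red 222.91 292.24 3640.0
s7 red 223.4 295.55 3104.0
217 [(290, (np.int64(95), np.int64(95), np.int64(102))), (291, (np.int64(97), np.int64(97), np.int64(99))), (292, (np.int64(94), np.int64(94), np.int64(95))), (293, (np.int64(97), np.int64(98), np.int64(98))), (294, (np.int64(101), np.int64(104), np.int64(101))), (295, (np.int64(91), np.int64(98), np.int64(88))), (296, (np.int64(72), np.int64(80), np.int64(64))), (297, (np.int64(56), np.int64(64), np.int64(48))), (298, (np.int64(58), np.int64(67), np.int64(52))), (299, (np.int64(76), np.int64(82), np.int64(73))), (300, (np.int64(102), np.int64(104), np.int64(103))), (301, (np.int64(117), np.int64(118), np.int64(121))), (302, (np.int64(121), np.int64(122), np.int64(126)))]
219 [(290, (np.int6
[... 1330 characters left out ...]
nt64(125)))]
223 [(290, (np.int64(31), np.int64(37), np.int64(194))), (291, (np.int64(52), np.int64(60), np.int64(143))), (292, (np.int64(62), np.int64(74), np.int64(86))), (293, (np.int64(53), np.int64(65), np.int64(44))), (294, (np.int64(43), np.int64(55), np.int64(27))), (295, (np.int64(55), np.int64(64), np.int64(44))), (296, (np.int64(81), np.int64(86), np.int64(80))), (297, (np.int64(106), np.int64(109), np.int64(109))), (298, (np.int64(120), np.int64(121), np.int64(124))), (299, (np.int64(121), np.int64(123), np.int64(127))), (300, (np.int64(122), np.int64(123), np.int64(128))), (301, (np.int64(120), np.int64(121), np.int64(125))), (302, (np.int64(120), np.int64(121), np.int64(125)))]
```

View pics/v8.png

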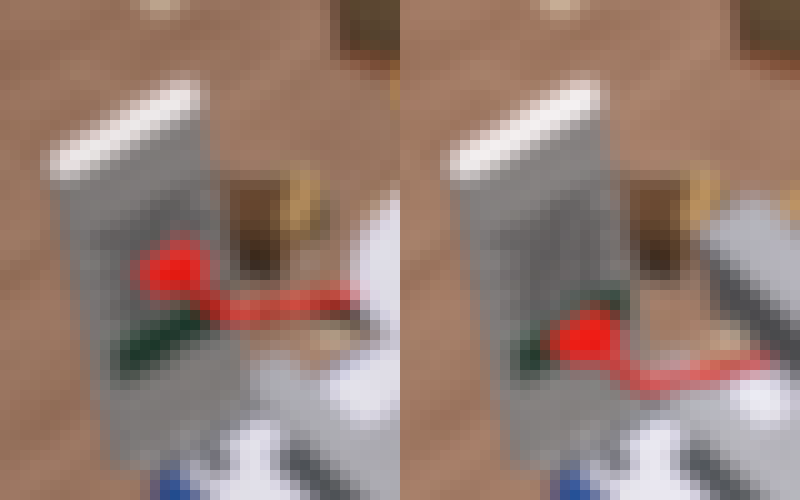

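```bash
cat > snapw.py <<'E'
from h import *
import sys
c=get_calibration('wrist'); st(); im=snapshot('wrist'); save(im,sys.argv[1]+'.png'); json.dump({k:np.array(c[k]).tolist() for k in c},open(sys.argv[1]+'.json','w'))
E
python3 -m handwheel '[[[-0.012,0,-0.025,0,0,0],[-0.025,0,-0.055,0,0,0],[-0.025,0,-0.055,0,0,0],[-0.025,0,-0.055,0,0,0],[-0.025,0,-0.055,0,0,0],[-0.025,0,-0.055,0,0,0]]]' | grep pos; python3 snapw.py p1
python3 -m handwheel '[[[0,0,-0.03,0,0,0],[0,0,-0.065,0,0,0],[0,0,-0.1,0,0,0],[0,0,-0.1,0,0,0],[0,0,-0.1,0,0,0],[0,0,-0.1,0,0,0],[0,0,-0.1,0,0,0]]]' | grep pos; python3 snapw.py p2
python3 - <<'E'
from h import *
a=cv2.imread('pics/p1.png'); b=cv2.imread('pics/p2.png'); cv2.imwrite('pics/v9.png',np.hstack([a[0:260,20:380],b[0:260,150:510]]))
E
```

```text
tool_pos: [0.4879, 0.0045, 0.2065]
t 21.88 p [0.4879 0.0045 0.2065] x [-0.994  0.107  0.004] y [-0.004 -0.001 -1.   ] z [-0.107 -0.994  0.002] F [-0.17  0.21  0.95] op 0.651 q7 -2.31
tool_pos: [0.4989, 0.1017, 0.2062]
t 22.52 p [0.4989 0.1017 0.2062] x [-0.994  0.111  0.004] y [-0.004 -0.002 -1.   ] z [-0.111 -0.994  0.003] F [ 0.3 -0.1 -0.2] op 0.65 q7 -2.47
```

View pics/v9.png

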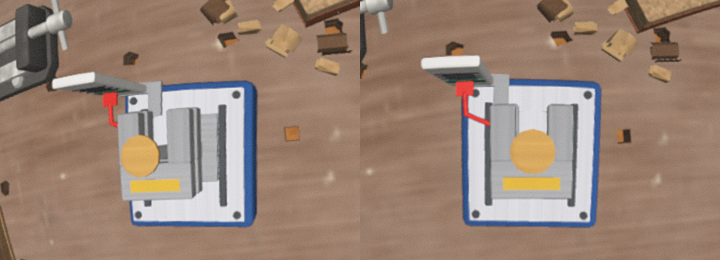

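```bash
python3 - <<'E'
from h import *
C={n:json.load(open(n+'.json')) for n in('p1','p2')}; I={n:cv2.imread(f'pics/{n}.png') for n in C}
def cen(im,kind,u,v,h):
    w=im[v-h:v+h+1,u-h:u+h+1]; s=cv2.cvtColor(w,cv2.COLOR_BGR2HSV)
    if kind=='cap': m=(s[...,0]>10)&(s[...,0]<22)&(s[...,1]>110)
    if kind=='red': m=((s[...,0]<6)|(s[...,0]>174))&(s[...,1]>180)&(s[...,2]>120)
    if kind=='dark': m=s[...,2]<110
    n,L,q,ce=cv2.connectedComponentsWithStats(m.astype(np.uint8)); i=1+np.argmax(q[1:,4])
    if kind=='red': mm=cv2.morphologyEx((L==i).astype(np.uint8),cv2.MORPH_OPEN,np.ones((6,6))); y,x=np.nonzero(mm); return np.array([x.mean()+u-h,y.mean()+v-h]),len(x)
    if kind=='cap': e=cv2.fitEllipse(cv2.convexHull(np.argwhere(L==i)[:,::-1].astype(np.int32))); return np.array(e[0])+[u-h,v-h],np.round(e[1],1)
    return ce[i]+[u-h,v-h],q[i,4]
F={'cap':('cap',(160,155),(323,151),30),'TR':('dark',(256,95),(377,95),8),'BR':('dark',(257,215),(377,215),8),'BL':('dark',(158,215),(265,215),8),'TL':('dark',(154,101),(266,95),6),'red':('red',(130,100),(255,89),12)}
out={}
for k,(kind,a,b,h) in F.items():
    ds,os_=[],[]
    for n,uv in(('p1',a),('p2',b)):
        p,sz=cen(I[n],kind,*uv,h); o,d=ray(C[n],*p,True); ds.append(d); os_.append(o); print(k,n,p.round(1),sz,end=' ')
    A=sum(np.eye(3)-np.outer(d,d) for d in ds); X=np.linalg.solve(A,sum((np.eye(3)-np.outer(d,d))@o for o,d in zip(os_,ds))); out[k]=X; print(X.round(4))
z=np.mean([out[k][2] for k in('TR','BR','BL')]); print('cap above screws',out['cap'][2]-z,'reading if cap top centre',(.126-(out['cap'][2]-z))*1e3,'red above screws',out['red'][2]-z)
# known-plane calibration: treat p1/p2 screw residual
for n in C:
    print(n,[onz(C[n],*cen(I[n],'dark',*F[k][1 if n=='p1' else 2],F[k][3])[0],.05,True).round(4)[:2].tolist() for k in('TR','BR','BL')])
E
```

```text
cap p1 [159.9 155.6] [38.3 41.3] cap p2 [322.2 151.3] [43.  44.3] [0.5619 0.0922 0.1389]
TR p1 [255.9  94.4] 36 TR p2 [377.3  94.6] 35 [0.5988 0.0423 0.0496]
BR p1 [256.6 214.7] 29 BR p2 [373.  215.2] 33 [0.4997 0.0547 0.0495]
BL p1 [158.  214.5] 26 BL p2 [265.4 213.7] 34 [0.5109 0.144  0.0496]
TL p1 [153.1 100.7] 31 TL p2 [265.6  92.6] 27 [0.6097 0.1307 0.0518]
red p1 [131.2  99.3] 147 red p2 [254.3  89.8] 148 [0.6093 0.1344 0.0855]
cap above screws 0.08938819554316596 reading if cap top centre 36.611804456834044 red above screws 0.03592394348328371
p1 [[0.5987, 0.0423], [0.4998, 0.0546], [0.5109, 0.1438]]
p2 [[0.5989, 0.0424], [0.4998, 0.0547], [0.511, 0.144]]
```

```bash
python3 - <<'E'
from h import *
c=json.load(open('p2.json')); im=cv2.imread('pics/p2.png'); yaw=np.radians(-6.2); h=np.array([np.cos(yaw),np.sin(yaw)]); l=np.array([-h[1],h[0]]); s=np.array([.5619,.0922])
hsv=cv2.cvtColor(im,cv2.COLOR_BGR2HSV)[170:205,260:380]; m=(hsv[...,0]>20)&(hsv[...,0]<34)&(hsv[...,1]>130); y,x=np.nonzero(m); print('stripe px',x.min()+260,x.max()+260,y.min()+170,y.max()+170)
g=cv2.cvtColor(im,cv2.COLOR_BGR2GRAY).astype(int)
print('rear edge cols 300,340:',g[188:206,300].tolist(),g[188:206,340].tolist()); print('front',g[98:110,290].tolist(),g[98:110,357].tolist())
for z in(.114,.116,.118):
    print(z,{n:[((onz(c,u,v,z,True)[:2]-s)@a*1e3).round(1) for a in(h,l)] for n,(u,v) in dict(rearL=(280,198.5),rearR=(363,198.5),frontL=(282,104),frontR=(367,104)).items()})
big=cv2.resize(im[85:215,250:390],None,fx=4,fy=4,interpolation=cv2.INTER_CUBIC); a=cv2.imread('pics/p1.png')[85:215,100:240]; cv2.imwrite('pics/v10.png',cv2.resize(np.hstack([im[85:215,250:390],a]),(800,371),interpolation=cv2.INTER_CUBIC))
E
```

```text
stripe px 293 349 178 188
rear edge cols 300,340: [185, 187, 184, 177, 176, 175, 177, 180, 177, 172, 179, 209, 220, 222, 224, 221, 222, 222] [188, 187, 184, 179, 174, 175, 178, 179, 176, 164, 155, 194, 218, 223, 220, 219, 220, 220]
front [173, 171, 171, 173, 169, 156, 140, 154, 165, 168, 171, 168] [217, 215, 218, 217, 219, 216, 177, 151, 161, 167, 167, 171]
0.114 {'rearL': [np.float64(-31.9), np.float64(27.0)], 'rearR': [np.float64(-31.9), np.float64(-26.9)], 'frontL': [np.float64(29.1), np.float64(24.8)], 'frontR': [np.float64(29.2), np.float64(-28.6)]}
0.116 {'rearL': [np.float64(-31.5), np.float64(26.8)], 'rearR': [np.float64(-31.6), np.float64(-26.7)], 'frontL': [np.float64(28.9), np.float64(24.6)], 'frontR': [np.float64(29.1), np.float64(-28.3)]}
0.118 {'rearL': [np.float64(-31.1), np.float64(26.6)], 'rearR': [np.float64(-31.2), np.float64(-26.4)], 'frontL': [np.float64(28.8), np.float64(24.4)], 'frontR': [np.float64(28.9), np.float64(-28.1)]}
```

View pics/v10.png

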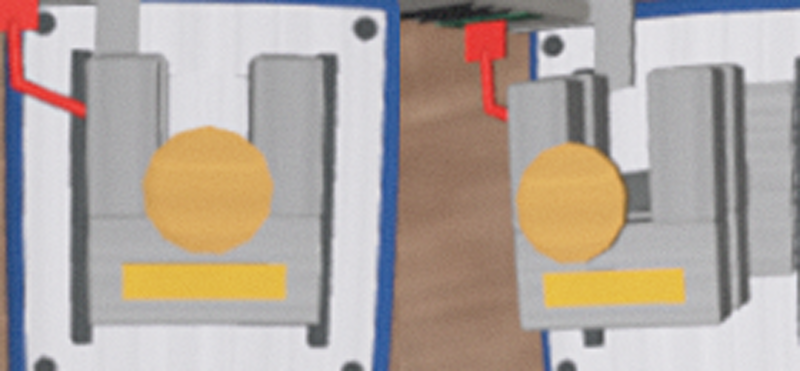

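```bash
python3 - <<'E'
from h import *
c=json.load(open('p1.json')); yaw=np.radians(-6.2); h=np.array([np.cos(yaw),np.sin(yaw)]); l=np.array([-h[1],h[0]]); s=np.array([.5619,.0922])
f=lambda x,y:((x-400)/2.857+100-.3,y/2.857+85-.3)
for n,(q,z) in dict(w2rearL=((523,328),.116),w2rearR=((722,322),.116),w2frontL=((510,83),.116),w2frontR=((710,66),.116),w1rearRbot=((747,304),.090),w1frontRbot=((744,69),.090)).items(): print(n,[((onz(c,*f(*q),z,True)[:2]-s)@a*1e3).round(1) for a in(h,l)])
E
```

```text
w2rearL [np.float64(-30.7), np.float64(26.0)]
w2rearR [np.float64(-30.7), np.float64(-25.8)]
w2frontL [np.float64(28.6), np.float64(25.5)]
w2frontR [np.float64(28.2), np.float64(-25.1)]
w1rearRbot [np.float64(-30.8), np.float64(-25.1)]
w1frontRbot [np.float64(28.8), np.float64(-26.3)]
```

Both weights sit at the same place against the stem, about 1 mm from nominal, and the pan reads about 34–36 mm. I'm handing it in.

```bash
python3 -c "
from h import *
st(); print(job.finish_job())"
```

```text
t 22.57 p [0.499  0.1018 0.2062] x [-0.994  0.111  0.004] y [-0.004 -0.002 -1.   ] z [-0.111 -0.994  0.003] F [ 0.64  0.02 -0.02] op 0.65 q7 -2.47
the job is handed in; nothing more can be done
None
```

I loaded two of the three steel weights onto the scale and handed the job in at 22.6 s; the simulator gave no verdict. I eased each weight under the cap until it touched the stem. The highest push I measured was about 4–5 N, against the 10 N limit. I then lowered each weight onto the pan and released it. I never touched the third weight, the black and brown look-alikes or the bystanders.

**Home position:** in the last stereo views both weights sit about 1 mm short of the stem axis, against a limit of 2.5 mm. Both are offset by the same amount, so this is probably a small error in locating the stem.

**Pan reading:** the pointer sits near the middle of the green band. My readings of the pan did not all agree:

| Method | Reading with two weights (mm) |
|---|---|
| Wrist-camera stereo on the cap | 34–36.6 |
| Pointer against the band | about 36 |
| Overhead and scene cameras on the cap, two weights on | 29.4 |
| Overhead and scene cameras on the cap, empty pan plus 20 mm | 32.6 |
| Force while lowering | about 29–32 |

I trusted the wrist stereo most, because it placed the housing screws within 0.5 mm of their known height. All the readings fall inside the 28.5–41 mm band. By that stereo reading, a third weight would have taken the pan past 41 mm, so I stopped at two.

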